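Refit the lid of a sample case with its hinge pin and load a tube

TASK

The white lid has come off the blue sample case: set it closed on the case so that the hinge knuckles line up, then slide the loose hinge pin with the orange grip through all the knuckles until its shoulder is fully home. Then swing the lid open on its hinge until it rests leaning back by itself, lay the red-capped blood tube inside the case, and leave the lid open. Do not knock over or push about the dropper bottle, the stamp or the small vial on the papers.

Things in the scene. Friction and masses are not known exactly. Their poses are not given: they have to be found in the camera images.
- case: Blue open sample case, fixed. Outside 120 (x) x 140 (y) x 50 mm high, walls 4 mm, inner floor 12 mm above its underside; origin at centre of underside, z up. Three steel hinge knuckles behind its far (+x) wall, 22 mm long, at y = -59, 0, +59 mm (hinge spans y = -70 to +70). Bore 12 mm, outside 19 mm, open at both ends: the pin may enter from either side.
- case_hinge (a point): Middle of the hinge axis of the case: at x = 74, y = 0, z = 53 mm in the case's frame. The hinge axis runs along the case's y through this point.
- lid: Loose white lid, about 160 g. Plate 122 (x) x 138 (y) x 6 mm; origin under the plate's centre at the feet of four 10 mm tapered lugs (2 mm play in the case) on which it stands level on the table. Seated: its x and y axes lie as the case's, origin 40 mm above the case's origin. Two knuckles, 27 mm long, bore 12, at y = +-29.5 mm drop between the case's with 5 mm play each side.
- lid_hinge (a point): Middle of the lid's hinge axis: x = 74, y = 0, z = 13 mm in the lid's frame; meets case_hinge when seated. To open, the lid's -x edge rises and the lid turns about this axis; two flat heels reaching 33 mm beyond the axis meet the case's far wall at about 110 degrees, where the lid rests open by itself. Short of upright it falls shut.
- lid_handle (a point): Centre of the black bar handle on the lid: 16 mm diameter, 40 mm long along the lid's y, 30 mm above the plate's top, at x = -20, y = 0, z = 46 mm in the lid's frame, about over its centre of mass. Its post is 18 mm (y) x 12 mm (x). Pinched by the bar's flat ends (fingers closing along the lid's y) the lid can pivot about the bar, so the fingers can stay pointing down as it swings.
- pin_grip (a point): Centre of the loose hinge pin's orange grip, 14 mm above the table as it lies. Grip 12 (x) x 44 (y) x 28 mm tall, flat sided; pin 60 g, mostly in the grip. A steel rod, 8 mm diameter, leaves the grip on its centre line along the pin's +y: shoulder (16 mm disc) 26 mm from this point, nose end 181 mm; the last 20 mm taper to 3 mm.
- pin_middle (a point): Point on the rod's centre line 70 mm from the shoulder (96 mm from pin_grip towards the pin's +y). When the pin is fully home this point is at case_hinge and the shoulder touches the outer knuckle.
- tube_centre (a point): Centre of the red-capped blood tube that lies on the table, 16 mm in diameter, 79 mm long along its own y, 15 g. Lying, its centre is 8 mm above what it lies on.
- dropper: Bystander: small white and blue dropper bottle, 24 mm diameter, 60 mm tall, standing; origin at the centre of its underside.
- wood_stamp: Bystander: brown hand stamp, 27 x 46 x 70 mm tall, standing; origin at the centre of its underside.
- small_vial: Bystander: small brown vial on the papers behind the case, 22 mm diameter, 53 mm tall, standing; origin at the centre of its underside.

How it is judged:
On the way, in this order (a step that is already met when the one before it is completed fails the run):
1. the lid lies closed on the case with the hinge knuckles in line (distance between lid_hinge and case_hinge below 0.008 m and angle between lid's own z axis and vertical below 0.06 rad and angle between the y axis of lid and the y axis of case, either way round below 0.08 rad), for 0.2 s.
2. the pin is through all knuckles, fully home, with the lid still closed (distance between pin_middle and case_hinge below 0.01 m and angle between the y axis of pin_grip and the y axis of case, either way round below 0.08 rad and distance between lid_hinge and case_hinge below 0.008 m and angle between lid's own z axis and vertical below 0.08 rad), for 0.2 s.
3. the lid is swung open past upright on its hinge (angle between lid's own z axis and vertical above 1.66 rad and distance between lid_hinge and case_hinge below 0.012 m), for 0.2 s.
At the end, for the whole second after the job is handed in: Pin middle within 10 mm of the middle of the case's hinge axis and within 0.08 rad of it (pin home); lid at rest, turned more than 1.66 rad from level, its hinge within 12 mm of the case's; tube lying inside the case, its centre under 34 mm above the case's underside (all of step 3 and distance between pin_middle and case_hinge below 0.01 m and angle between the y axis of pin_grip and the y axis of case, either way round below 0.08 rad and x of tube_centre in the frame of case between -0.056 and 0.056 m and y of tube_centre in the frame of case between -0.066 and 0.066 m and z of tube_centre in the frame of case between 0 and 0.034 m and linear speed of lid below 0.03 m/s); the robot touches nothing.
It fails at once if the dropper bottle, stamp or vial is pushed more than 30 mm or knocked over (distance of any of dropper, wood_stamp, small_vial from where it was at the start of the episode above 0.03 m or angle between any of dropper, wood_stamp, small_vial's own z axis and vertical above 0.5 rad).
It also fails if it takes over 72 s, if anything falls off the work surface, if the arm or the gripper's body presses on something with over 40 N, if the wrist force passes 120 N, or if a joint passes its speed limit or range.

ROBOT

A 6-joint arm with a two-finger parallel gripper is mounted at the origin on a cart in front of the work surface, level with it; the furniture and walls round the work are solid. World frame = base frame: x ahead of the robot, y to its left, z up, the work surface at z = 0. Lengths are in m, angles in rad, forces in N, time in s.
With the tool pointing down it reaches from about 0.425 to 0.925 m from the base axis. Payload 12.5 kg.
Tool frame: the origin (TCP) lies at the very end of the fingers, on their centre line; the grasp point (between the pads) lies 19 mm behind it; y points along the fingers, x is the direction in which the jaws open and shut, and the axes are right-handed (so a half turn about y gives the same grasp; the last joint's range is limited). The gripper opens to 85 mm and grips with 20 to 120 N. Pads are 22 mm wide; open, the fingers measure 114 mm over their backs; the gripper's body (76 mm by 85 mm) begins 54 mm behind the grasp point. The pads swing forward as they close: fully open they stand 13 mm farther back than shut.
Start: joints at [1.118, 0.491, 1.559, -0, 1.092, -0.106], TCP at [0.212, 0.588, 0.231] pointing down, gripper open.
Joint ranges: [-3.1, 3.1], [-0.84, 2.19], [0.05, 2.79], [-1.13, 4.28], [0.06, 2.93], [-2.69, 2.69]. Speed limits (rad/s): [2.22, 2.22, 2.79, 3.14, 3.14, 3.14].

INTERFACE

Orientations are given as a unit quaternion [x, y, z, w].
In Python, from workcell import monitor, cams, arm gives the robot as it stands.
- The arm moves only by the tool step_arm, never from a script. Its argument "plan" is a list of rows, each a list of 2 entries, a list of its own where there are three numbers: the shift along the world's x, y, z in mm, then the turn, a rotation vector about the world's x, y, z in degrees. In form: [[[tx, ty, tz], [wx, wy, wz]], ...]. A call has 1 to 10 rows; each row shifts and turns the pose as measured when the row begins; what a row does not reach is not made up. A row lasts 1/8 s, in which the tool goes at most 62.5 mm and 10.7 degrees, less where a joint would pass 70% of its speed; a pose out of reach is approached as far as the arm can. A call is refused whole if a number of a shift passes 62.5 or a number of a turn 10.7, either way. A call with a gripper value outside its range is refused whole. "jaw" is the opening, from 0 (shut) to 1 (fully open), set as the call begins (left out, the last holds). The fingers move at their own pace and stop on an object; "squeeze" is the grip in N (left out, the last holds). Time passes only in rows, so rows that do not move let the fingers close. It gives the time, the measured TCP pose, the force and the opening at its end, in the units of the state.
- monitor.read_state(): the state, without advancing time (a new reading comes with each control period).
- cams.get_image(name): name is "scene" or "top"; returns the picture (420x560x3 uint8, red, green, blue); there is no depth.
- cams.camera_params(name): a dict with "intrinsics" (3x3 intrinsics, pixels), "xyz" and "orientation" of the camera in the world. Camera axes: x right, y up, looking along -z (the intrinsics and any distortion apply to the point x, -y, -z); pixel columns grow to the right and rows downward; lengths in m; the calibration is good to about 2 mm. A picture is of the moment at which its call begins. camera_params takes no time and is no camera call.
- arm.finish_job(): hands the job in, once; it reports no verdict.
The state is a dict: "clock": time; "q": joint angles; "joint_vel": joint speeds; "joint_torque": joint torques, N m; "tcp_pos": TCP position; "eef_rot": TCP orientation; "wrist_force": force on the tool from outside, world axes, zero at the start; "wrist_torque": the same for the moment, N m; "finger_gap": opening from 0.0 (shut) to 1.0 (fully open).
Only numpy, scipy, OpenCV 4.12 (cv2) and the standard library are available. Lean on these libraries where they do the work, as an engineer would, in place of code of your own. Each camera call takes 0.05 s, during which the arm holds its last target.

## Working session

There is one attempt and no reset: what is moved stays moved. The work goes in short steps, Python scripts to look and compute and a tool call to move; the robot and the scene stay as the last step left them, time stands still between calls to the robot, and variables do not carry over. Pictures are saved under pics/ and viewed, and the job is handed in when it is done.

Besides the shell and the picture viewer there is one more tool, called after "Call:" by a JSON object that holds its "method" and its "body", one argument or row to a line. step_arm: Moves the arm, as the interface text tells. Its arguments: {"type":"object","properties":{"plan":{"type":"array","items":{"type":"array"}},"jaw":{"type":"number"},"squeeze":{"type":"number"}},"required":["plan"]}

```bash
ls; mkdir -p pics
python3 - <<'E'
from workcell import monitor,cams,arm
import cv2,json
for n in("scene","top"):
    im=cams.get_image(n); cv2.imwrite(f"pics/{n}0.png",im[:,:,::-1]); print(n,cams.camera_params(n))
print(monitor.read_state())
E
```

```text
pics
scene {'intrinsics': array([[498.0885692 ,   0.        , 269.30394771],
       [  0.        , 498.0885692 , 203.547717  ],
       [  0.        ,   0.        ,   1.        ]]), 'xyz': array([ 0.05324173, -0.60496185,  0.97745905]), 'orientation': array([ 0.32109235, -0.12212941, -0.32829545,  0.87988988])}
top {'intrinsics': array([[480.33359655,   0.        , 285.60986282],
       [  0.        , 480.33359655, 210.18115586],
       [  0.        ,   0.        ,   1.        ]]), 'xyz': array([ 0.42335243, -0.00988242,  1.1421764 ]), 'orientation': array([ 0.04755332, -0.06258135, -0.69673885,  0.71300578])}
{'clock': 0.1, 'q': array([ 1.11839973e+00,  4.91527501e-01,  1.55939912e+00, -1.96829775e-05,
        1.09169866e+00, -1.05653955e-01]), 'joint_vel': array([ 0.00124828, -0.00310538, -0.00172152, -0.00056018,  0.00033217,
        0.00149787]), 'joint_torque': array([ 2.17241184e-03, -6.19442439e+01, -2.62025660e+01, -1.67715634e-04,
        2.95972925e-03, -3.00539625e-05]), 'tcp_pos': array([0.21232309, 0.58761444, 0.23076499]), 'eef_rot': array([ 0.578937  ,  0.40593864, -0.4065712 , -0.57857206]), 'wrist_force': array([-0.18361504,  0.05864951, -0.77069702]), 'wrist_torque': array([-0.04364267, -0.00020676,  0.06932558]), 'finger_gap': 1.0011914032470022}
```

View pics/scene0.png

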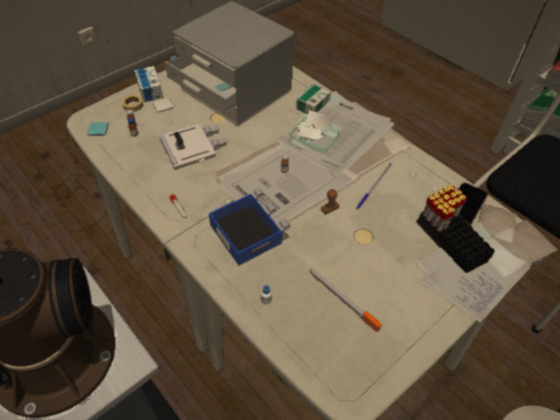

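View pics/top0.png

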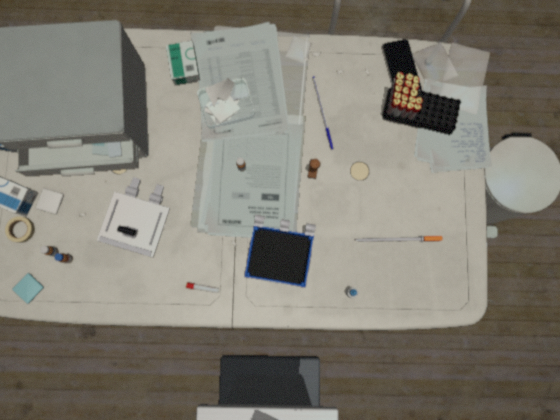

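```bash
cat > h.py <<'E'
import numpy as np,cv2
from scipy.spatial.transform import Rotation as R
from workcell import monitor,cams,arm
def cam(n):
    p=cams.camera_params(n); return np.array(p['intrinsics']),np.array(p['xyz']),R.from_quat(p['orientation']).as_matrix()
def ray(n,u,v,z):
    K,c,M=cam(n); d=M@np.array([(u-K[0,2])/K[0,0],-(v-K[1,2])/K[1,1],-1.]); return c+d*(z-c[2])/d[2]
def proj(n,p):
    K,c,M=cam(n); q=M.T@(np.asarray(p)-c); return np.array([K[0,0]*q[0]/-q[2]+K[0,2],K[1,1]*-q[1]/-q[2]+K[1,2]])
def crop(n,u,v,w,h,s,out,im=None):
    if im is None: im=cams.get_image(n)[:,:,::-1]
    c=im[v:v+h,u:u+w]; c=cv2.resize(c,None,fx=s,fy=s,interpolation=cv2.INTER_CUBIC); 
    c=np.clip(c.astype(float)*1.3,0,255).astype(np.uint8)
    for k in range(0,w,10): cv2.putText(c,str(u+k),(k*s,8),0,.3,(0,255,255),1);cv2.line(c,(k*s,9),(k*s,13),(0,255,255),1)
    for k in range(0,h,10): cv2.putText(c,str(v+k),(0,k*s+4),0,.3,(0,255,255),1)
    cv2.imwrite(out,c)
def two(uv1,uv2,n1="scene",n2="top"):
    A=[];b=[]
    for n,(u,v) in((n1,uv1),(n2,uv2)):
        K,c,M=cam(n); d=M@np.array([(u-K[0,2])/K[0,0],-(v-K[1,2])/K[1,1],-1.]);d/=np.linalg.norm(d)
        P=np.eye(3)-np.outer(d,d);A.append(P);b.append(P@c)
    return np.linalg.solve(sum(A),sum(b))
E
python3 - <<'E'
from h import *
t=cv2.imread('pics/top0.png');s=cv2.imread('pics/scene0.png')
crop('top',235,210,95,85,8,'pics/c1.png',t)
crop('top',90,170,90,90,6,'pics/c2.png',t)
crop('scene',195,180,105,85,7,'pics/c3.png',s)
crop('scene',150,110,90,65,8,'pics/c4.png',s)
E
```

```text
(no output)
```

View pics/c1.png

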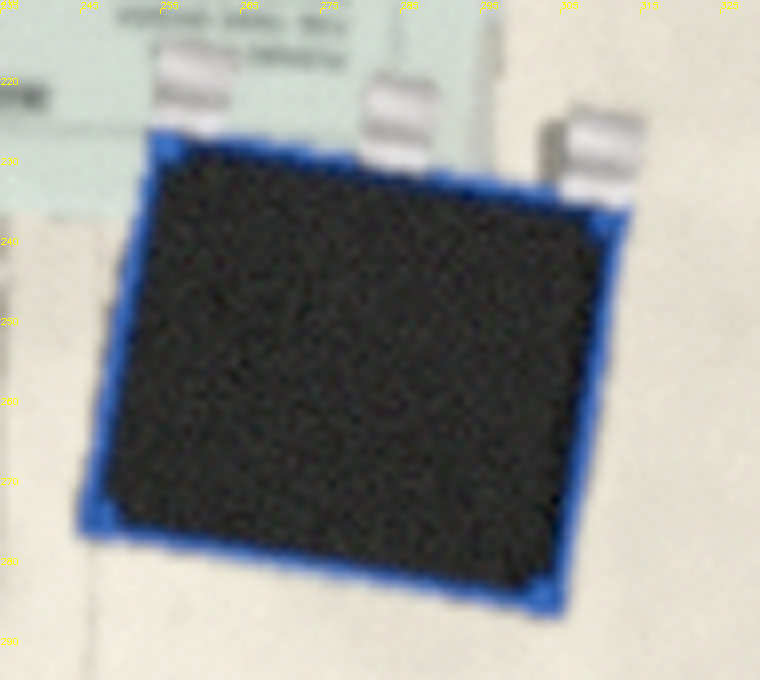

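View pics/c2.png

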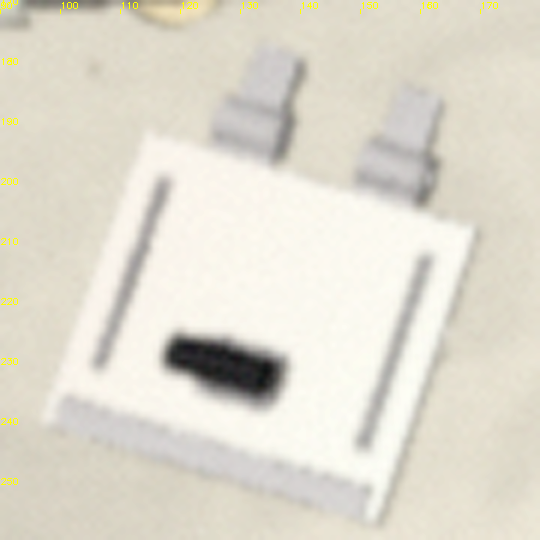

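View pics/c3.png

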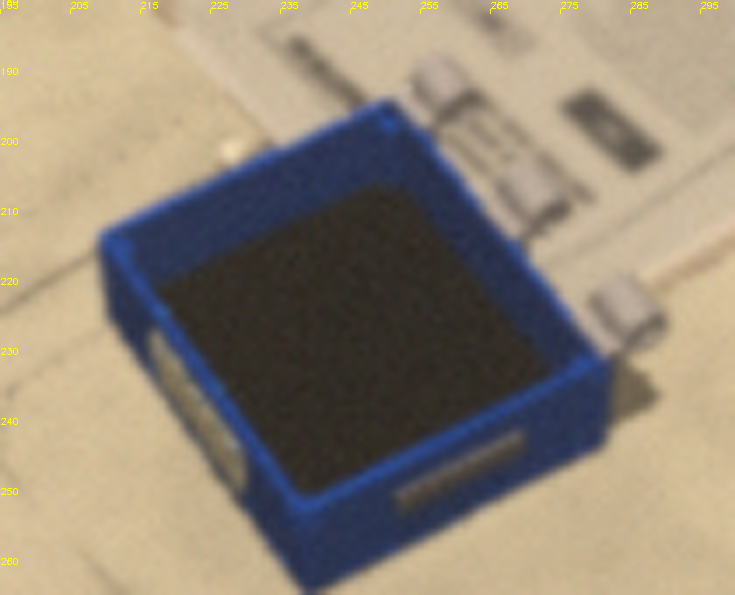

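View pics/c4.png

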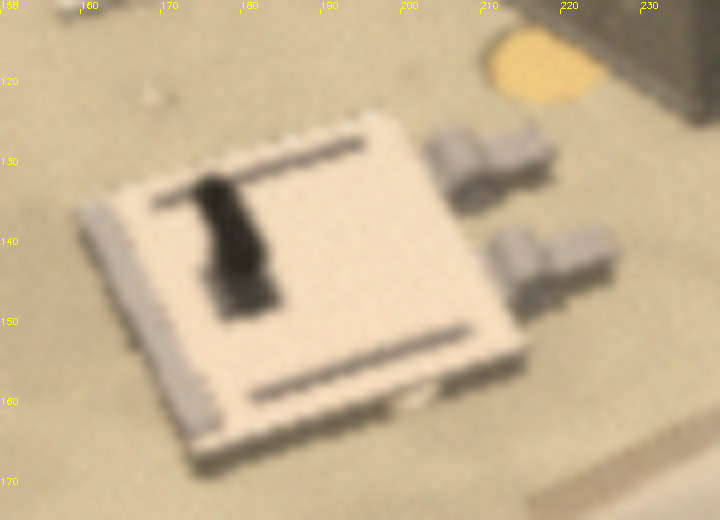

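```bash
cat > m.py <<'E'
from h import *
def cv(px,u0,v0,s): return (u0+(px[0]+.5)/s-.5, v0+(px[1]+.5)/s-.5)
def fit(model,obs):
    model=np.array(model,float);obs=np.array(obs)[:,:2]
    a=model-model.mean(0);b=obs-obs.mean(0)
    th=np.arctan2((a[:,0]*b[:,1]-a[:,1]*b[:,0]).sum(),(a*b).sum())
    c,s=np.cos(th),np.sin(th);Rm=np.array([[c,-s],[s,c]]);t=obs.mean(0)-Rm@model.mean(0)
    return t,np.degrees(th),obs-(model@Rm.T+t)
E
python3 - <<'E'
from m import *
np.set_printoptions(precision=4,suppress=True)
print('nadir',proj('top',[.4234,-.0099,0]))
cs=[[.06,.07],[.06,-.07],[-.06,-.07],[-.06,.07]]
top=[cv(p,235,210,8) for p in[(148,128),(632,208),(562,618),(76,540)]]
sc=[cv(p,195,180,7) for p in[(388,98),(610,358),(305,508),(100,235)]]
print('top',fit(cs,[ray('top',*p,.05) for p in top]))
print('scene',fit(cs,[ray('scene',*p,.05) for p in sc]))
for a,b in zip(sc,top): print(two(a,b))
# lid plate: z top 16mm, half 61x69
ls=[[.061,.069],[.061,-.069],[-.061,-.069],[-.061,.069]]
top=[cv(p,90,170,6) for p in[(148,132),(477,230),(377,522),(42,424)]]
sc=[cv(p,150,110,8) for p in[(388,112),(528,348),(195,450),(78,210)]]
print('lid top',fit(ls,[ray('top',*p,.016) for p in top]))
print('lid scene',fit(ls,[ray('scene',*p,.016) for p in sc]))
for a,b in zip(sc,top): print(two(a,b))
# handle
print('handle top', ray('top',*cv((225,365),90,170,6),.046))
# colour masks
t=cv2.imread('pics/top0.png');s=cv2.imread('pics/scene0.png')
for n,im in(('top',t),('scene',s)):
    hsv=cv2.cvtColor(im,cv2.COLOR_BGR2HSV)
    for nm,lo,hi in(('red',(0,150,80),(4,255,255)),('red2',(174,150,80),(180,255,255)),('orange',(5,170,120),(14,255,255))):
        k,l,st,ce=cv2.connectedComponentsWithStats(cv2.inRange(hsv,lo,hi))
        print(n,nm,[(st[i].tolist(),ce[i].round(1).tolist()) for i in range(1,k) if st[i,4]>6])
crop('top',345,220,105,80,7,'pics/c5.png',t)
crop('top',180,270,50,40,12,'pics/c6.png',t)
crop('scene',160,185,35,40,14,'pics/c7.png',s)
crop('scene',300,260,90,75,8,'pics/c8.png',s)
E
```

```text
nadir [274.443  285.5523]
top (array([ 0.4897, -0.0184]), np.float64(-8.162018156296583), array([[-0.0012, -0.    ],
       [-0.001 , -0.0003],
       [ 0.0017,  0.0009],
       [ 0.0005, -0.0006]]))
scene (array([ 0.4891, -0.0203]), np.float64(-7.9823884278676545), array([[-0.0031, -0.0013],
       [-0.0012,  0.0002],
       [ 0.0031,  0.0028],
       [ 0.0013, -0.0017]]))
[0.5582 0.0428 0.0448]
[ 0.5385 -0.0967  0.0482]
[ 0.4225 -0.0785  0.0503]
[0.4415 0.0587 0.0464]
lid top (array([0.5593, 0.3251]), np.float64(-15.216852562804515), array([[-0.0011, -0.0008],
       [-0.0008,  0.0009],
       [ 0.0016,  0.0007],
       [ 0.0003, -0.0008]]))
lid scene (array([0.557 , 0.3217]), np.float64(-15.378885632734733), array([[-0.0019, -0.    ],
       [-0.0011,  0.001 ],
       [ 0.0019,  0.0025],
       [ 0.0011, -0.0035]]))
[0.6357 0.3768 0.011 ]
[0.5999 0.2448 0.0103]
[0.4836 0.2762 0.0131]
[0.5202 0.409  0.0089]
handle top [0.5403 0.3287 0.046 ]
top red [([407, 89, 3, 8, 9], [408.4, 92.8]), ([397, 104, 5, 4, 8], [399.2, 105.1]), ([408, 108, 6, 2, 7], [410.7, 108.7]), ([187, 283, 6, 5, 24], [189.5, 285.2])]
top red2 []
top orange [([425, 237, 16, 3, 47], [432.3, 238.0])]
scene red [([447, 191, 5, 3, 9], [448.8, 192.1]), ([170, 195, 6, 6, 19], [172.4, 197.4]), ([448, 213, 6, 5, 16], [450.1, 214.6])]
scene red2 []
scene orange [([442, 189, 6, 6, 14], [444.1, 192.1]), ([446, 192, 7, 9, 21], [449.4, 196.3]), ([458, 193, 4, 3, 7], [459.7, 194.1]), ([430, 198, 11, 7, 26], [434.8, 201.3]), ([441, 198, 4, 7, 14], [442.9, 200.9]), ([443, 202, 8, 12, 27], [447.2, 207.5]), ([437, 206, 6, 4, 7], [439.1, 208.0]), ([364, 312, 17, 16, 108], [372.1, 319.2])]
```

```bash
python3 -c "
import cv2,numpy as np
a=[cv2.imread(f'pics/c{i}.png') for i in(5,6,7,8)]
print([x.shape for x in a])"
```

```text
[(560, 735, 3), (480, 600, 3), (560, 490, 3), (600, 720, 3)]
```

View pics/c5.png

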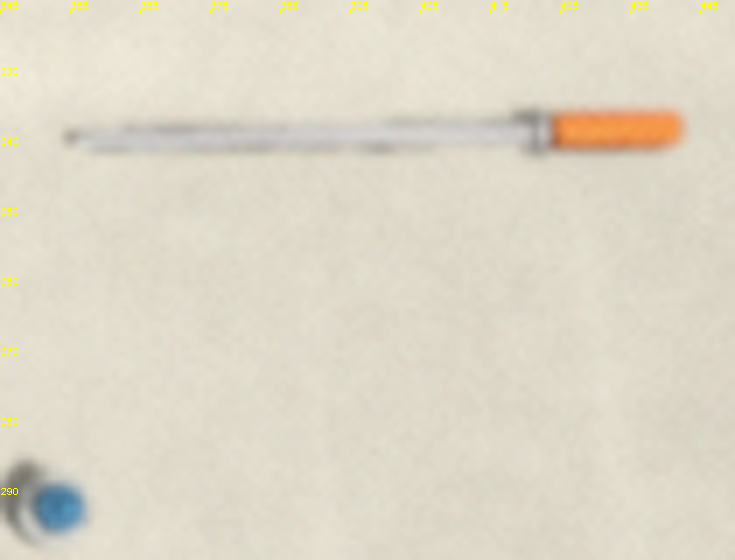

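View pics/c6.png

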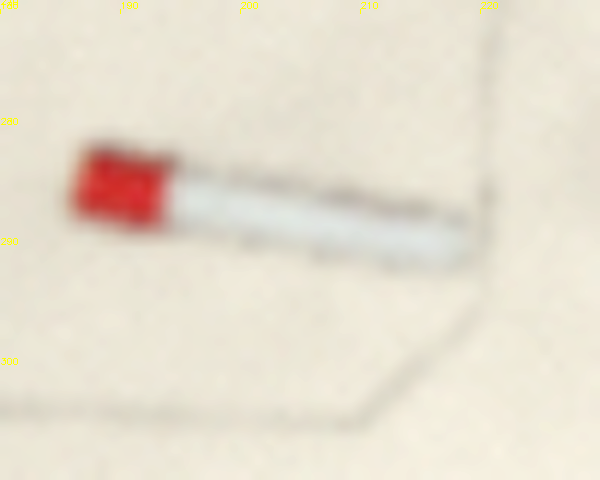

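View pics/c7.png

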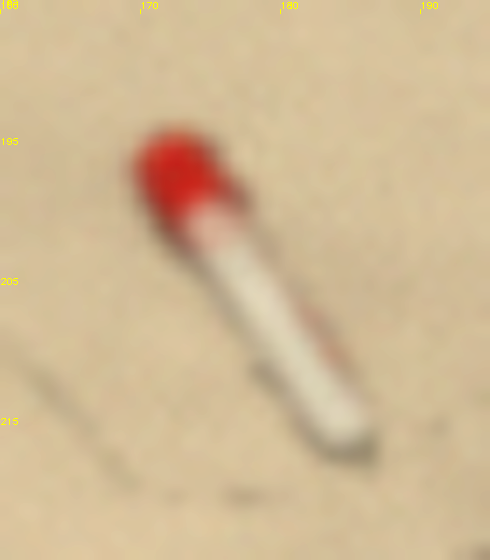

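View pics/c8.png

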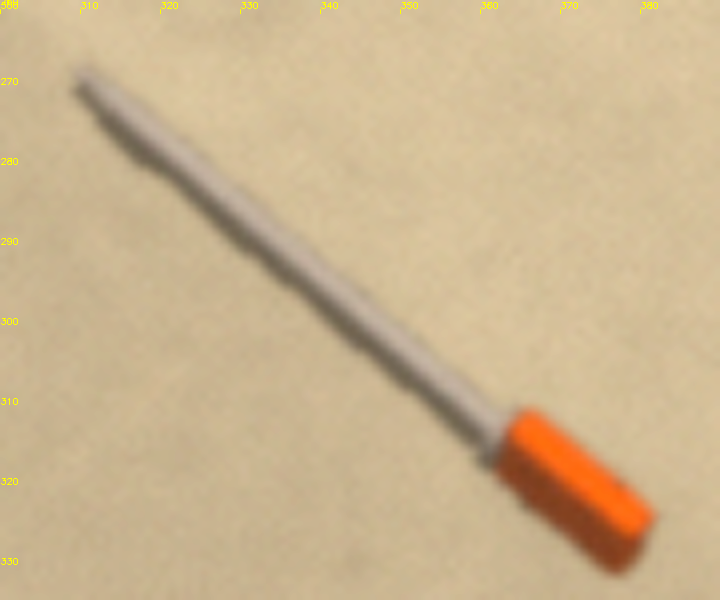

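```bash
cat >> m.py <<'E'
def tgt(pos,yawdir,tilt=None):
    """print shift mm & rotvec deg to reach TCP pos with tool down & tool x along yawdir (or -)"""
    s=monitor.read_state(); M=R.from_quat(s['eef_rot']).as_matrix()
    y=np.array([0,0,-1.]); best=None
    for sg in(1,-1):
        x=np.array([yawdir[0],yawdir[1],0])*sg; x/=np.linalg.norm(x)
        T=np.column_stack([x,y,np.cross(x,y)])
        rv=np.degrees(R.from_matrix(T@M.T).as_rotvec())
        if best is None or np.linalg.norm(rv)<np.linalg.norm(best): best=rv
    print('t',round(s['clock'],2),'tcp',s['tcp_pos'].round(4),'shift',((np.array(pos)-s['tcp_pos'])*1e3).round(1),'turn',best.round(2),'q',s['q'].round(2),'F',s['wrist_force'].round(1),'gap',round(s['finger_gap'],3))
E
python3 - <<'E'
from m import *
np.set_printoptions(precision=4,suppress=True)
a=np.radians(-15.3); tgt([.539,.3287,.10],[-np.sin(a),np.cos(a)])
print(R.from_quat(monitor.read_state()['eef_rot']).as_matrix())
# pin
n=cv((68,137),345,220,7);g0=cv((553,130),345,220,7);g1=cv((684,130),345,220,7)
N=ray('top',*n,.014);A=ray('top',*g0,.028);B=ray('top',*g1,.028)
print('pin top',N,A,B,(A+B)/2)
n=cv((80,80),300,260,8);N2=ray('scene',*n,.014)
q=[cv(p,300,260,8) for p in[(528,408),(655,517)]]  # top face: far corner left.. 
print('pin sc nose',N2, [ray('scene',*p,.028) for p in q],[ray('scene',*cv(p,300,260,8),.028) for p in[(503,440),(632,538)]])
# tube
t=[cv((70,185),180,270,12),cv((487,240),180,270,12)]
P=[ray('top',*p,.008) for p in t];print('tube top',P,(P[0]+P[1])/2,np.linalg.norm(P[1]-P[0]))
t=[cv((160,140),160,185,14),cv((360,450),160,185,14)]
P=[ray('scene',*p,.008) for p in t];print('tube sc',P,(P[0]+P[1])/2)
for nm,p,z in(('dropper',(351,292),.06),('stamp',(313,163),.07),('vial',(241,160),.053)): print(nm,ray('top',*p,z))
E
```

```text
t 0.1 tcp [0.2123 0.5876 0.2308] shift [ 326.7 -258.9 -130.8] turn [ 0.05 -0.02  4.57] q [ 1.12  0.49  1.56 -0.    1.09 -0.11] F [-0.2  0.1 -0.8] gap 1.001
[[ 0.3398 -0.0004 -0.9405]
 [ 0.9405 -0.0009  0.3398]
 [-0.001  -1.      0.0001]]
pin top [ 0.5358 -0.1958  0.014 ] [ 0.5405 -0.3564  0.028 ] [ 0.5416 -0.4006  0.028 ] [ 0.5411 -0.3785  0.028 ]
pin sc nose [ 0.5304 -0.202   0.014 ] [array([ 0.5421, -0.3588,  0.028 ]), array([ 0.5435, -0.4014,  0.028 ])] [array([ 0.5301, -0.3608,  0.028 ]), array([ 0.5345, -0.4014,  0.028 ])]
tube top [array([0.4204, 0.1969, 0.008 ]), array([0.4116, 0.116 , 0.008 ])] [0.416  0.1565 0.008 ] 0.08139147243282366
tube sc [array([0.4211, 0.1994, 0.008 ]), array([0.407 , 0.1148, 0.008 ])] [0.4141 0.1571 0.008 ]
dropper [ 0.4128 -0.1808  0.06  ]
stamp [ 0.7035 -0.0916  0.07  ]
vial [0.7105 0.0751 0.053 ]
```

Call:
{"method": "step_arm", "body": {
  "plan": [
    [[41,-32,-10],[0,0,0.6]],
    [[41,-32,-10],[0,0,0.6]],
    [[41,-32,-10],[0,0,0.6]],
    [[41,-32,-10],[0,0,0.6]],
    [[41,-32,-10],[0,0,0.6]],
    [[41,-32,-20],[0,0,0.6]],
    [[41,-32,-25],[0,0,0.6]],
    [[39,-34,-25],[0,0,0.4]],
    [[0,0,0],[0,0,0]]
  ],
  "jaw": 1
}}

```text
clock: 1.23
tcp_pos: [0.5462, 0.3201, 0.1046]
eef_rot: [-0.561, -0.43, 0.432, 0.561]
wrist_force: [-0.1, 0.1, 0.9]
finger_gap: 1.0
```

Run:
```python
from m import *
a=np.radians(-15.3); tgt([.539,.3287,.028],[-np.sin(a),np.cos(a)])
t=cams.get_image('top')[:,:,::-1];s=cams.get_image('scene')[:,:,::-1]
crop('top',80,170,100,90,6,'pics/d1.png',t);crop('scene',130,90,100,80,7,'pics/d2.png',s)
```

```text
t 1.23 tcp [0.5462 0.3201 0.1046] shift [ -7.2   8.6 -76.6] turn [ 0.09 -0.16 -0.34] q [ 0.43  0.64  1.66 -0.    0.84 -0.88] F [-0.1  0.1  0.9] gap 1.0
```

View pics/d2.png

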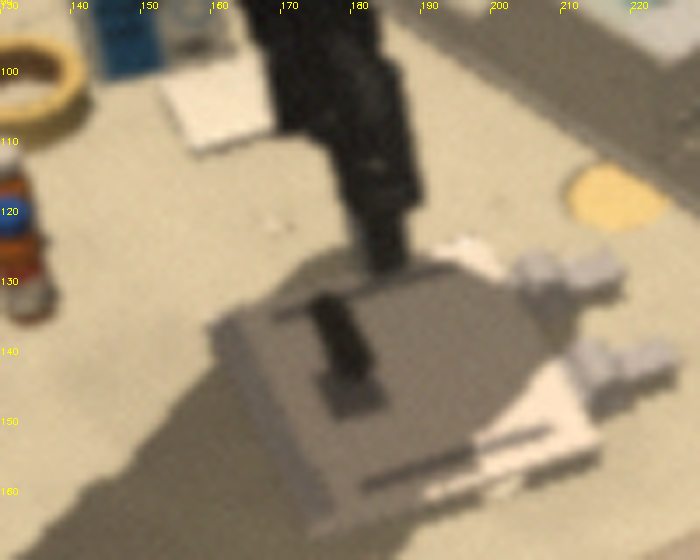

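Call:
{"method": "step_arm", "body": {
  "plan": [
    [[-4,5,0],[0,0,0]],
    [[-3,4,-15],[0,0,0]],
    [[0,0,-20],[0,0,0]],
    [[0,0,-20],[0,0,0]],
    [[0,0,-13],[0,0,0]],
    [[0,0,0],[0,0,0]]
  ]
}}

```text
clock: 2.08
tcp_pos: [0.5326, 0.3377, 0.0365]
eef_rot: [-0.559, -0.434, 0.433, 0.559]
wrist_force: [-0.3, 0.4, 0.6]
finger_gap: 1.001
```

Run:
```python
from m import *
a=np.radians(-15.3); tgt([.539,.3287,.030],[-np.sin(a),np.cos(a)])
```

```text
t 2.08 tcp [0.5326 0.3377 0.0365] shift [ 6.4 -9.  -6.5] turn [-0.04  0.05 -0.93] q [ 0.46  0.73  1.7   0.    0.7  -0.86] F [-0.3  0.4  0.6] gap 1.001
```

Call:
{"method": "step_arm", "body": {
  "plan": [
    [[6,-9,-3],[0,0,-0.5]],
    [[0,0,-3],[0,0,0]],
    [[0,0,0],[0,0,0]]
  ]
}}

```text
clock: 2.45
tcp_pos: [0.5395, 0.3284, 0.0315]
eef_rot: [0.561, 0.432, -0.43, -0.56]
wrist_force: [0.3, -0.6, -0.3]
finger_gap: 1.003
```

Run:
```python
from m import *
a=np.radians(-15.3); tgt([.539,.3287,.030],[-np.sin(a),np.cos(a)])
```

```text
t 2.45 tcp [0.5395 0.3284 0.0315] shift [-0.5  0.3 -1.5] turn [-0.1   0.16 -0.4 ] q [ 0.44  0.74  1.7   0.    0.69 -0.87] F [ 0.3 -0.6 -0.3] gap 1.003
```

Call:
{"method": "step_arm", "body": {
  "plan": [
    [[0,0,-1],[0,0,0]],
    [[0,0,0],[0,0,0]],
    [[0,0,0],[0,0,0]],
    [[0,0,0],[0,0,0]],
    [[0,0,0],[0,0,0]]
  ],
  "jaw": 0,
  "squeeze": 60
}}

```text
clock: 3.08
tcp_pos: [0.5398, 0.3286, 0.0315]
eef_rot: [0.561, 0.433, -0.429, -0.56]
wrist_force: [-0.1, -0.3, -1.4]
finger_gap: 0.454
```

Call:
{"method": "step_arm", "body": {
  "plan": [
    [[0,0,15],[0,0,0]],
    [[0,0,30],[0,0,0]],
    [[0,-30,30],[0,0,1]],
    [[-8,-40,15],[0,0,1]],
    [[-10,-45,5],[0,0,1]],
    [[-10,-45,0],[0,0,1]],
    [[-10,-45,0],[0,0,1]],
    [[-10,-40,0],[0,0,1]],
    [[-8,-30,0],[0,0,1]],
    [[-5,-20,0],[0,0,0]]
  ]
}}

```text
clock: 4.32
tcp_pos: [0.4765, 0.0264, 0.1373]
eef_rot: [0.533, 0.47, -0.463, -0.53]
wrist_force: [0.3, 0.4, -1.6]
finger_gap: 0.451
```

Run:
```python
from m import *
a=np.radians(-8.1); tgt([.4696,-.0165,.12],[-np.sin(a),np.cos(a)])
```

```text
t 4.33 tcp [0.4765 0.0264 0.1373] shift [ -6.9 -42.9 -17.3] turn [-0.17  0.66 -0.62] q [-0.09  0.41  2.02  0.01  0.69 -1.53] F [ 0.3  0.4 -1.6] gap 0.451
```

Call:
{"method": "step_arm", "body": {
  "plan": [
    [[-3,-20,0],[0,0.3,-0.3]],
    [[-2,-12,-5],[0,0.3,0]],
    [[0,-6,-5],[0,0,0]],
    [[0,0,0],[0,0,0]],
    [[0,0,0],[0,0,0]]
  ]
}}

```text
clock: 4.95
tcp_pos: [0.4714, -0.0133, 0.1287]
eef_rot: [-0.533, -0.466, 0.463, 0.533]
wrist_force: [-0.3, 0.8, -1.6]
finger_gap: 0.449
```

Run:
```python
from m import *
a=np.radians(-8.1); tgt([.4696,-.0165,.12],[-np.sin(a),np.cos(a)])
t=cams.get_image('top')[:,:,::-1];s=cams.get_image('scene')[:,:,::-1]
crop('top',230,200,100,90,8,'pics/e1.png',t);crop('scene',180,140,130,120,6,'pics/e2.png',s)
```

```text
t 4.95 tcp [ 0.4714 -0.0133  0.1287] shift [-1.8 -3.2 -8.7] turn [-0.17  0.17 -0.24] q [-0.17  0.43  2.04  0.01  0.68 -1.61] F [-0.3  0.8 -1.6] gap 0.449
```

View pics/e1.png

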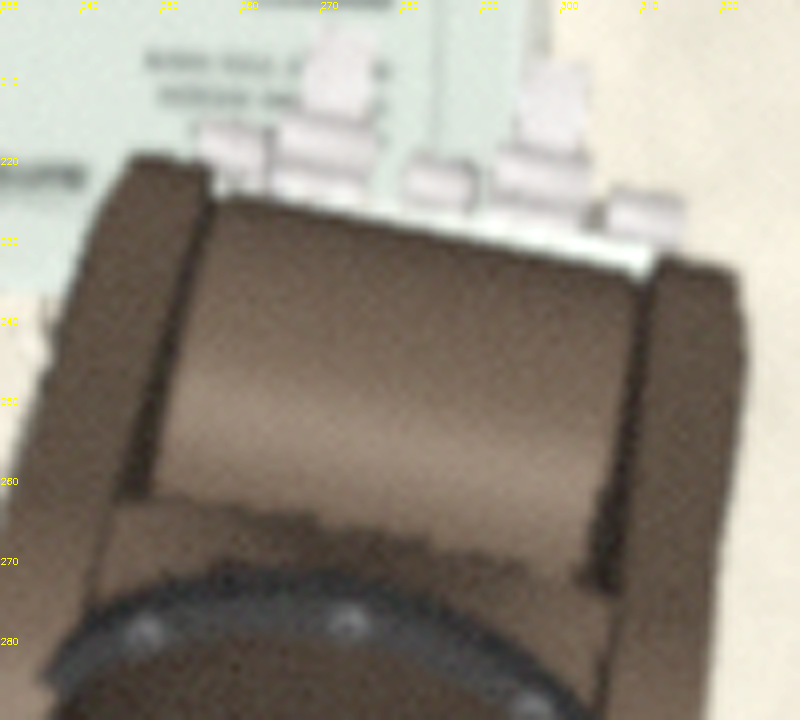

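View pics/e2.png

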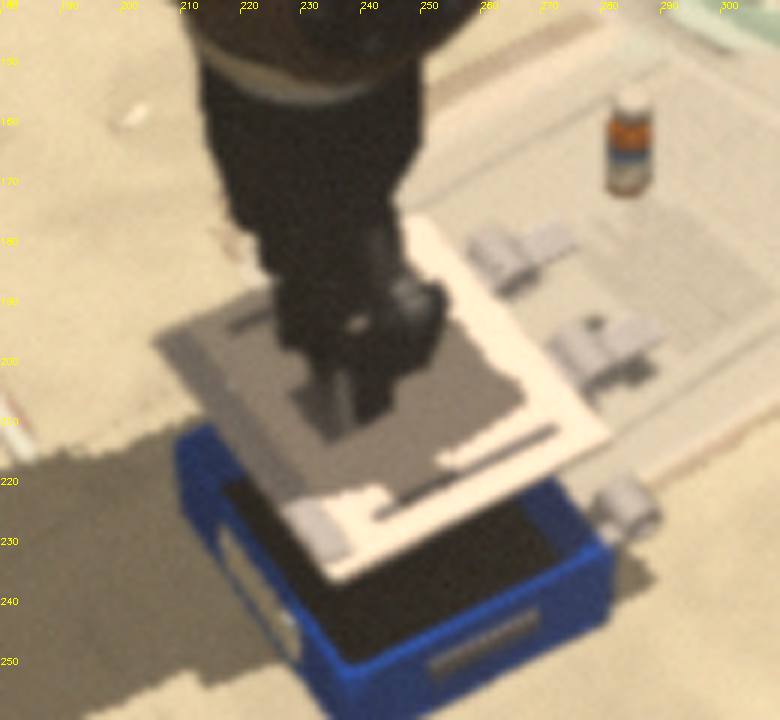

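Run:
```python
from m import *
np.set_printoptions(precision=4,suppress=True)
s=monitor.read_state()['tcp_pos']; zt=s[2]-.0155
print(s)
ls=[[.061,.069],[.061,-.069],[-.061,-.069],[-.061,.069]]
sc=[cv(p,180,140,6) for p in[(410,215),(612,432),(337,585),(152,342)]]
print('lid scene',fit(ls,[ray('scene',*p,zt) for p in sc]))
zl=zt-.003
L=[ray('top',*cv(p,230,200,8),zl+.007) for p in[(322,142),(542,172)]]
C=[ray('top',*cv(p,230,200,8),.06) for p in[(232,148),(440,185),(648,213)]]
print('top lid hinge knuckles',L,'case',C)
print('fit lid',fit([[.074,.0295],[.074,-.0295]],L),'case',fit([[.074,.059],[.074,0],[.074,-.059]],C))
```

```text
[ 0.4714 -0.0133  0.1288]
lid scene (array([ 0.4873, -0.0184]), np.float64(-6.333910518689291), array([[-0.0017, -0.0003],
       [-0.0001,  0.0015],
       [-0.0006, -0.0003],
       [ 0.0024, -0.0009]]))
top lid hinge knuckles [array([0.5683, 0.0037, 0.1173]), array([ 0.5616, -0.0557,  0.1173])] case [array([0.5741, 0.0299, 0.06  ]), array([ 0.5649, -0.0294,  0.06  ]), array([ 0.5584, -0.0886,  0.06  ])]
fit lid (array([ 0.4915, -0.0177]), np.float64(-6.43667385551375), array([[ 0.    ,  0.0004],
       [-0.    , -0.0004]])) case (array([ 0.4924, -0.0196]), np.float64(-7.562286390601136), array([[ 0.0005,  0.0008],
       [-0.0009, -0.    ],
       [ 0.0003, -0.0008]]))
```

Call:
{"method": "step_arm", "body": {
  "plan": [
    [[1,-1,-12],[0,0,-1]],
    [[0,0,-14],[0,0,-0.4]],
    [[0,0,-8],[0,0,0]],
    [[0,0,-3],[0,0,0]],
    [[0,0,0],[0,0,0]],
    [[0,0,0],[0,0,0]]
  ]
}}

```text
clock: 5.8
tcp_pos: [0.4727, -0.0136, 0.0893]
eef_rot: [-0.539, -0.459, 0.456, 0.539]
wrist_force: [-0.3, 0.2, -1.4]
finger_gap: 0.454
```

Run:
```python
from m import *
a=np.radians(-9.4); tgt([.4727,-.0148,.0715],[-np.sin(a),np.cos(a)])
```

```text
t 5.8 tcp [ 0.4727 -0.0136  0.0893] shift [  0.   -1.2 -17.8] turn [-0.16  0.18 -0.08] q [-0.17  0.5   2.07  0.01  0.57 -1.58] F [-0.3  0.2 -1.4] gap 0.454
```

Look once before the last 18 mm.

Run:
```python
from m import *
t=cams.get_image('top')[:,:,::-1];s=cams.get_image('scene')[:,:,::-1]
a=cv2.resize(t[205:245,235:325],None,fx=8,fy=8,interpolation=cv2.INTER_CUBIC)
crop('top',235,205,95,40,8,'pics/f1.png',t);crop('scene',190,160,110,110,6,'pics/f2.png',s)
```

```text
(no output)
```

View pics/f1.png

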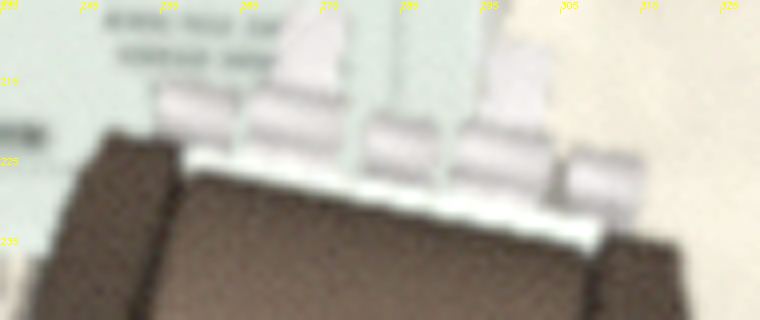

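View pics/f2.png

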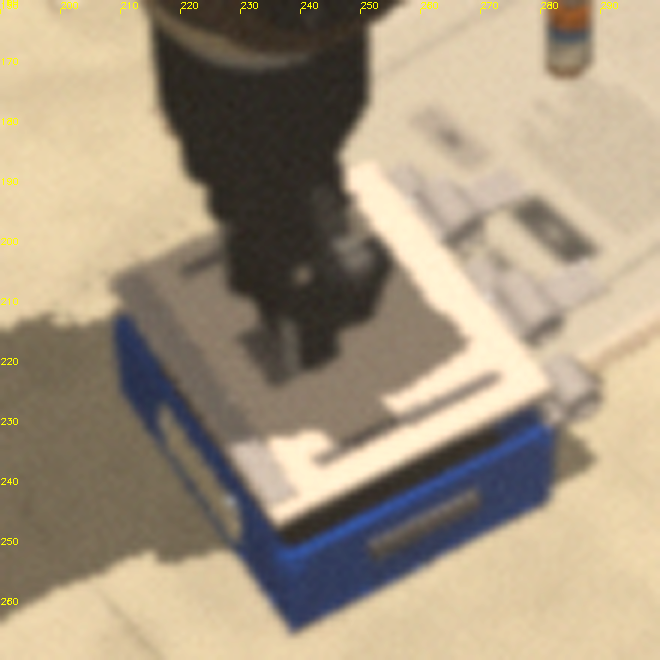

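Call:
{"method": "step_arm", "body": {
  "plan": [
    [[0,-1.5,-2],[0,0,0]],
    [[0,0,-5],[0,0,0]],
    [[0,0,-4],[0,0,0]],
    [[0,0,-3],[0,0,0]],
    [[0,0,-3],[0,0,0]],
    [[0,0,-2],[0,0,0]]
  ]
}}

```text
clock: 6.65
tcp_pos: [0.4729, -0.0153, 0.0717]
eef_rot: [0.54, 0.46, -0.456, -0.538]
wrist_force: [-16.3, 2.0, 64.4]
finger_gap: 0.452
```

Run:
```python
from m import *
a=np.radians(-9.4); tgt([.4727,-.0148,.0715],[-np.sin(a),np.cos(a)])
```

```text
t 6.65 tcp [ 0.4729 -0.0153  0.0717] shift [-0.2  0.5 -0.2] turn [-0.13  0.32 -0.08] q [-0.17  0.53  2.08  0.01  0.53 -1.59] F [-16.3   2.   64.4] gap 0.452
```

Call:
{"method": "step_arm", "body": {
  "plan": [
    [[0,0,0.6],[0,0,0]]
  ]
}}

```text
clock: 6.78
tcp_pos: [0.4731, -0.0153, 0.073]
eef_rot: [0.54, 0.46, -0.455, -0.538]
wrist_force: [0.6, -0.8, -1.4]
finger_gap: 0.449
```

Call:
{"method": "step_arm", "body": {
  "plan": [
    [[0,0,0],[0,0,0]],
    [[0,0,0],[0,0,0]],
    [[0,0,0],[0,0,0]],
    [[0,0,0],[0,0,0]]
  ],
  "jaw": 1
}}

```text
clock: 7.28
tcp_pos: [0.4732, -0.0153, 0.0726]
eef_rot: [0.54, 0.46, -0.455, -0.538]
wrist_force: [0.2, 0.5, -0.4]
finger_gap: 0.997
```

Run:
```python
from m import *
a=np.radians(-9.4); tgt([.4727,-.0148,.0715],[-np.sin(a),np.cos(a)])
```

```text
t 7.28 tcp [ 0.4732 -0.0153  0.0726] shift [-0.5  0.5 -1.1] turn [-0.12  0.39 -0.09] q [-0.17  0.53  2.08  0.01  0.53 -1.59] F [ 0.2  0.5 -0.4] gap 0.997
```

Call:
{"method": "step_arm", "body": {
  "plan": [
    [[0,0,25],[0,0,0]],
    [[0,0,45],[0,0,0]],
    [[7,-25,20],[0,0,-9]],
    [[7,-45,0],[0,0,-10]],
    [[9,-50,0],[0,0,-10]],
    [[9,-50,0],[0,0,-10]],
    [[9,-50,0],[0,0,-10]],
    [[9,-50,0],[0,0,-10]],
    [[7,-35,-15],[0,0,-10]],
    [[6,-25,-15],[0,0,-5]]
  ],
  "jaw": 0.5
}}

```text
clock: 8.52
tcp_pos: [0.5364, -0.355, 0.1349]
eef_rot: [0.709, 0.029, -0.025, -0.705]
wrist_force: [-0.1, 0.9, -0.5]
finger_gap: 0.498
```

Run:
```python
from m import *
a=np.radians(1.9); tgt([.539,-.3795,.06],[np.cos(a),np.sin(a)])
t=cams.get_image('top')[:,:,::-1]
crop('top',235,205,95,85,8,'pics/g1.png',t)
a=np.radians(1.9); tgt([.539,-.3795,.06],[np.cos(a),np.sin(a)])
```

```text
t 8.53 tcp [ 0.5364 -0.355   0.1349] shift [  2.6 -24.5 -74.9] turn [ 0.33  0.34 -2.54] q [-0.69  0.62  1.61 -0.    0.9  -0.76] F [-0.1  0.9 -0.5] gap 0.498
t 8.57 tcp [ 0.5364 -0.3571  0.1329] shift [  2.6 -22.4 -72.9] turn [ 0.31  0.29 -2.28] q [-0.69  0.62  1.61 -0.    0.9  -0.76] F [-2.8 -0.7 -1.4] gap 0.501
```

View pics/g1.png

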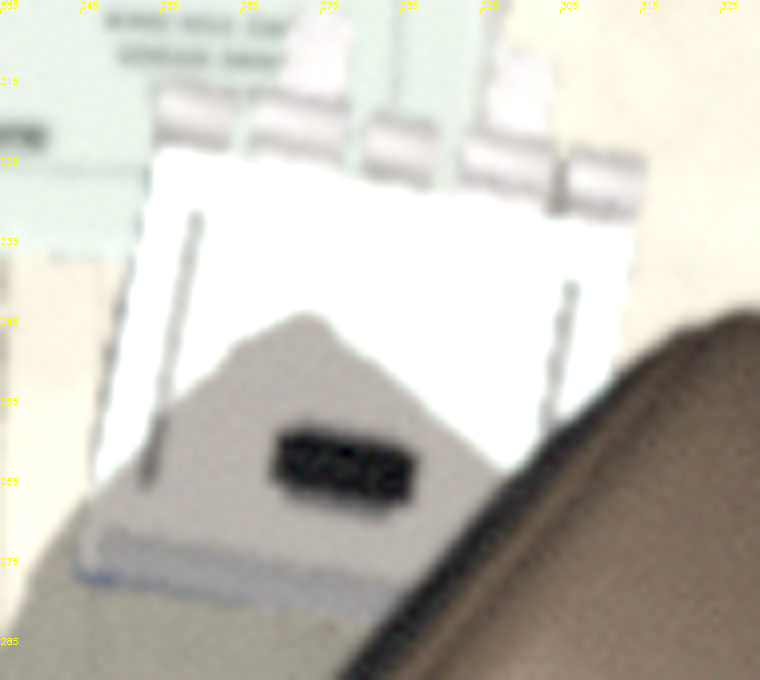

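Call:
{"method": "step_arm", "body": {
  "plan": [
    [[2,-14,-20],[0,0,-1.2]],
    [[0,-6,-25],[0,0,-0.6]],
    [[0,0,-15],[0,0,0]],
    [[0,0,0],[0,0,0]],
    [[0,0,0],[0,0,0]]
  ]
}}

```text
clock: 9.2
tcp_pos: [0.5381, -0.3776, 0.0704]
eef_rot: [0.709, 0.016, -0.013, -0.705]
wrist_force: [1.2, -0.1, -0.0]
finger_gap: 0.499
```

Run:
```python
from m import *
a=np.radians(1.9); tgt([.539,-.3795,.005],[np.cos(a),np.sin(a)])
t=cams.get_image('top')[:,:,::-1];s=cams.get_image('scene')[:,:,::-1]
crop('top',345,200,105,80,7,'pics/h1.png',t);crop('scene',300,240,110,100,7,'pics/h2.png',s)
```

```text
t 9.2 tcp [ 0.5381 -0.3776  0.0704] shift [  0.9  -1.9 -65.4] turn [ 0.25  0.22 -0.45] q [-0.71  0.71  1.62 -0.    0.8  -0.75] F [ 1.2 -0.1 -0. ] gap 0.499
```

View pics/h2.png

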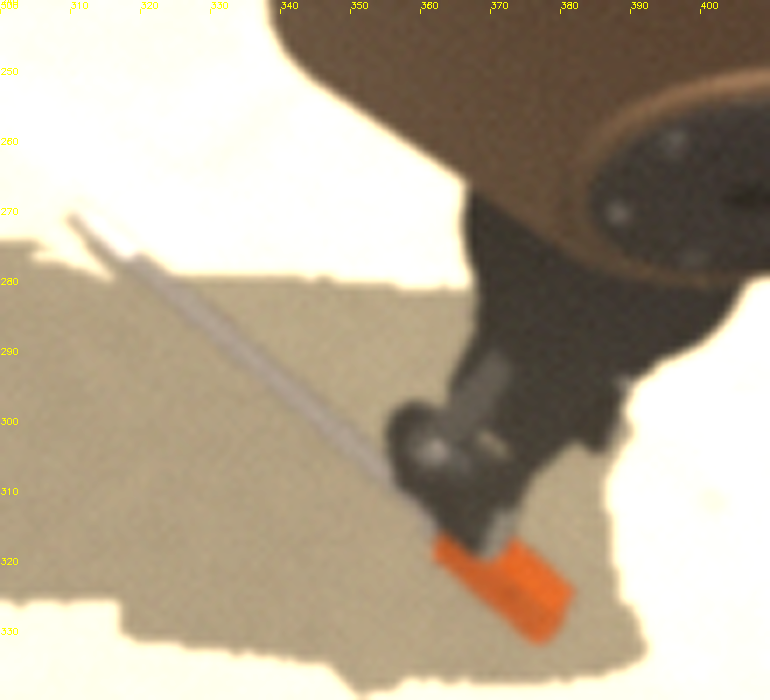

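Call:
{"method": "step_arm", "body": {
  "plan": [
    [[1,-2,-20],[0.2,0.2,-0.4]],
    [[0,0,-22],[0,0,0]],
    [[0,0,-10],[0,0,0]],
    [[0,0,-4],[0,0,0]],
    [[0,0,0],[0,0,0]],
    [[0,0,0],[0,0,0]]
  ]
}}

```text
clock: 10.05
tcp_pos: [0.5399, -0.38, 0.0125]
eef_rot: [0.708, 0.013, -0.011, -0.706]
wrist_force: [0.3, 1.4, -0.5]
finger_gap: 0.501
```

Run:
```python
from m import *
a=np.radians(1.9); tgt([.539,-.3795,.005],[np.cos(a),np.sin(a)])
```

```text
t 10.05 tcp [ 0.5399 -0.38    0.0125] shift [-0.9  0.5 -7.5] turn [ 0.14  0.11 -0.02] q [-0.71  0.8   1.63 -0.    0.71 -0.75] F [ 0.3  1.4 -0.5] gap 0.501
```

Call:
{"method": "step_arm", "body": {
  "plan": [
    [[-0.5,0,-5],[0.1,0.1,0]],
    [[0,0,-2],[0,0,0]],
    [[0,0,0],[0,0,0]]
  ]
}}

```text
clock: 10.42
tcp_pos: [0.5397, -0.3803, 0.006]
eef_rot: [0.708, 0.012, -0.011, -0.706]
wrist_force: [-0.1, 0.2, -0.9]
finger_gap: 0.498
```

Call:
{"method": "step_arm", "body": {
  "plan": [
    [[0,0,0],[0,0,0]],
    [[0,0,0],[0,0,0]],
    [[0,0,0],[0,0,0]],
    [[0,0,0],[0,0,0]]
  ],
  "jaw": 0,
  "squeeze": 60
}}

```text
clock: 10.92
tcp_pos: [0.5398, -0.3804, 0.0063]
eef_rot: [0.708, 0.012, -0.011, -0.706]
wrist_force: [0.1, 0.3, 0.1]
finger_gap: 0.124
```

Call:
{"method": "step_arm", "body": {
  "plan": [
    [[0,0,8],[0,0,0]],
    [[-2,5,20],[0,0,-2]],
    [[-4,20,12],[0,0,-3]],
    [[-4,25,1],[0,0,-3]],
    [[-3,15,0],[0,0,-1.5]],
    [[0,0,0],[0,0,0]],
    [[0,0,0],[0,0,0]]
  ]
}}

```text
clock: 11.8
tcp_pos: [0.5269, -0.3148, 0.0515]
eef_rot: [0.707, -0.047, 0.05, -0.704]
wrist_force: [-0.2, -0.1, 0.1]
finger_gap: 0.129
```

Run:
```python
from m import *
a=np.radians(-8.0); tgt([.5246,-.302,.0453],[np.cos(a),np.sin(a)])
t=cams.get_image('top')[:,:,::-1];s=cams.get_image('scene')[:,:,::-1]
crop('top',285,200,105,70,7,'pics/i1.png',t);crop('scene',240,190,110,90,7,'pics/i2.png',s)
```

```text
t 11.8 tcp [ 0.5269 -0.3148  0.0515] shift [-2.3 12.8 -6.2] turn [ 0.2   0.2  -0.14] q [-0.65  0.69  1.74 -0.    0.7  -0.51] F [-0.2 -0.1  0.1] gap 0.129
```

View pics/i1.png

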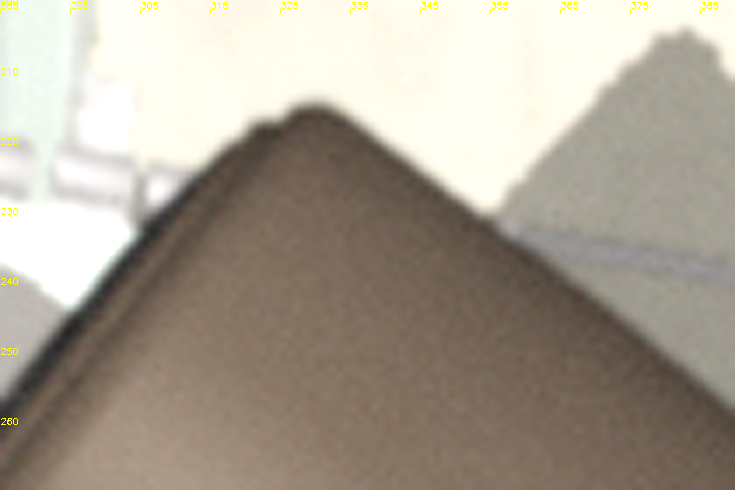

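View pics/i2.png

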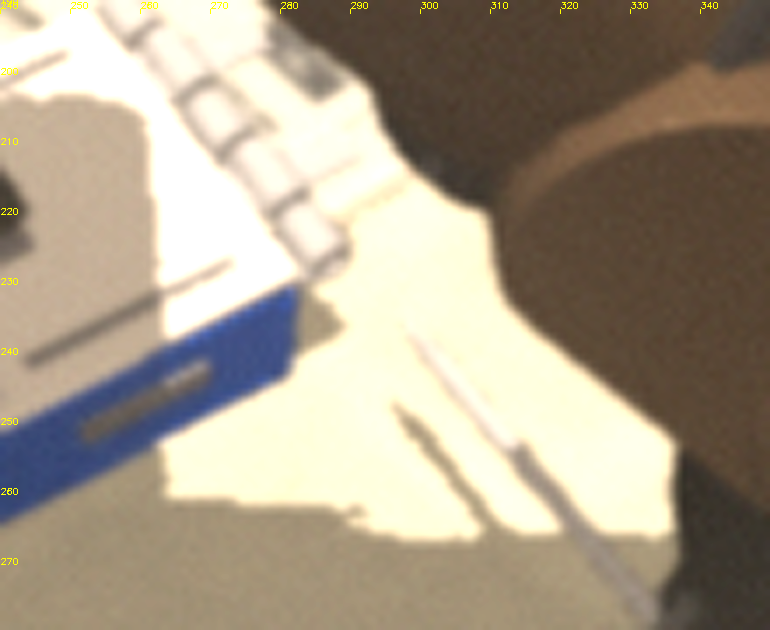

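```bash
cat > pin.py <<'E'
from m import *
np.set_printoptions(precision=1,suppress=True)
def rep():
    s=monitor.read_state();p=s['tcp_pos'];M=R.from_quat(s['eef_rot']).as_matrix()
    ax=M[:,2]*np.sign(M[1,2]); d=np.array([-np.sin(np.radians(-8)),np.cos(np.radians(-8)),0])
    g=p-M[:,1]*.0077; mid=np.array([.5633,-.030,.053])
    nose=g+ax*.181; e=g-mid
    along=e@d
    print('t',s['clock'],'ax yaw',np.degrees(np.arctan2(-ax[0],ax[1])),'pitch',np.degrees(np.arcsin(ax[2])),'along mm',along*1e3,'to home',(-.096-along)*1e3,'off(x-ish,z)',(e-along*d)*1e3,'F',s['wrist_force'],'T',s['wrist_torque'],'gap',s['finger_gap'])
    return g,nose,ax,mid,d
E
python3 - <<'E'
from pin import *
g,nose,ax,mid,d=rep()
print('nose proj scene',proj('scene',nose),'obs',cv((408,332),240,190,7))
print('rod 90mm', proj('scene',g+ax*.11))
print('knuckle end',proj('scene',mid-d*.07),'mid',proj('scene',mid))
s=cams.get_image('scene')[:,:,::-1]
s=(s*.75).astype(np.uint8)
crop('scene',255,200,80,75,10,'pics/i3.png',s)
E
```

```text
t 11.9 ax yaw -7.893653315514469 pitch -0.16083111803958275 along mm -287.11494828702286 to home 191.11494828702283 off(x-ish,z) [ 3.4 -0.5  5.9] F [-0.1  0.6  0.3] T [-0. -0. -0.] gap 0.12099287795258633
nose proj scene [297.3 235.3] obs (297.85714285714283, 237.0)
rod 90mm [315.8 256.9]
knuckle end [287.3 226.8] mid [270.9 207.4]
```

View pics/i3.png

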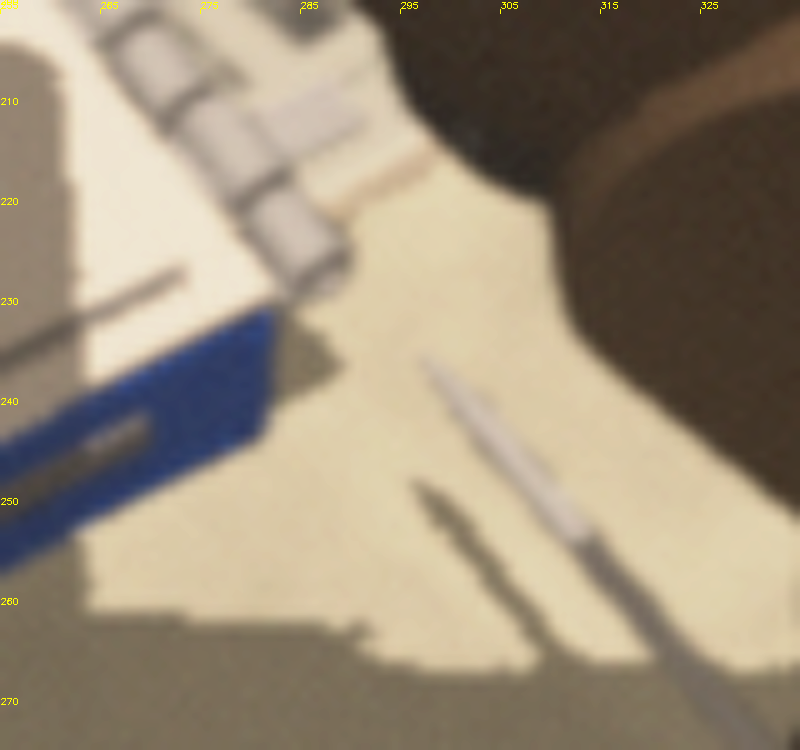

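Call:
{"method": "step_arm", "body": {
  "plan": [
    [[-2,2,-4],[0.1,0.1,0]],
    [[0,4,-2],[0.1,0.1,0]],
    [[0,0,0],[0,0,0]],
    [[0,0,0],[0,0,0]]
  ]
}}

```text
clock: 12.45
tcp_pos: [0.5243, -0.3089, 0.0441]
eef_rot: [-0.705, 0.049, -0.048, 0.706]
wrist_force: [0.5, 0.1, -1.3]
finger_gap: 0.127
```

Run:
```python
from pin import *
rep()
```

```text
t 12.45 ax yaw -7.930428921466147 pitch 0.04934981512398894 along mm -281.6490345947283 to home 185.64903459472828 off(x-ish,z) [ 0.2 -0.  -1.2] F [ 0.5  0.1 -1.3] T [-0.  0.  0.] gap 0.12739567153666112
```

Call:
{"method": "step_arm", "body": {
  "plan": [
    [[1,8,1],[0,0,0]],
    [[1.4,10,0],[0,0,0]],
    [[1.2,8,0],[0,0,0]],
    [[0.6,4,0],[0,0,0]],
    [[0.6,4,0],[0,0,0]]
  ]
}}

```text
clock: 13.08
tcp_pos: [0.5296, -0.2722, 0.0455]
eef_rot: [-0.705, 0.049, -0.048, 0.706]
wrist_force: [0.5, 1.0, -0.0]
finger_gap: 0.127
```

Run:
```python
from pin import *
rep()
s=cams.get_image('scene')[:,:,::-1]
s=(s*.75).astype(np.uint8)
crop('scene',255,190,80,75,10,'pics/j1.png',s)
```

```text
t 13.075 ax yaw -7.904343945144192 pitch 0.04111129551894055 along mm -244.58166406245348 to home 148.58166406245348 off(x-ish,z) [ 0.3 -0.   0.2] F [ 0.5  1.  -0. ] T [-0.1  0.   0. ] gap 0.12689786250433052
```

View pics/j1.png

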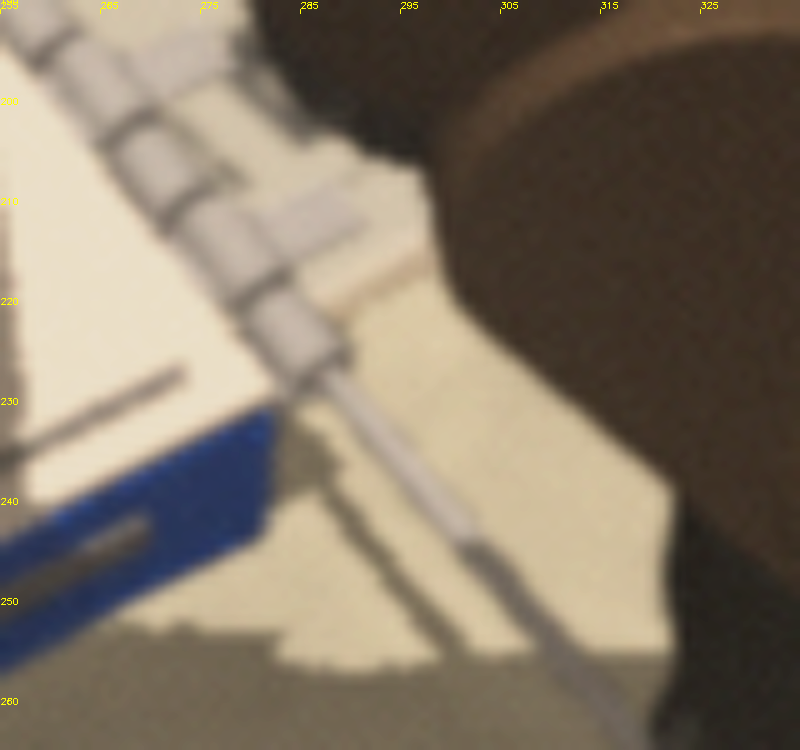

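Call:
{"method": "step_arm", "body": {
  "plan": [
    [[0.8,6,0],[0,0,0]],
    [[0.8,6,0],[0,0,0]],
    [[0.8,6,0],[0,0,0]],
    [[0.8,6,0],[0,0,0]]
  ]
}}

```text
clock: 13.62
tcp_pos: [0.5329, -0.2466, 0.0454]
eef_rot: [-0.705, 0.049, -0.049, 0.706]
wrist_force: [-0.2, -0.8, -0.8]
finger_gap: 0.125
```

Run:
```python
from pin import *
rep()
```

```text
t 13.625 ax yaw -7.930826587545958 pitch 0.04959020618420396 along mm -218.7767933913758 to home 122.77679339137579 off(x-ish,z) [ 0.1 -0.   0.1] F [-0.2 -0.8 -0.8] T [ 0.   0.  -0.1] gap 0.12481410563457522
```

Free running. Nose is past the first knuckle into the lid's; carry on.

Call:
{"method": "step_arm", "body": {
  "plan": [
    [[1,7,0],[0,0,0]],
    [[1,7,0],[0,0,0]],
    [[1,7,0],[0,0,0]],
    [[1,7,0],[0,0,0]],
    [[1,7,0],[0,0,0]]
  ]
}}

```text
clock: 14.25
tcp_pos: [0.5383, -0.2091, 0.0455]
eef_rot: [-0.705, 0.049, -0.049, 0.706]
wrist_force: [-0.3, -0.4, 0.1]
finger_gap: 0.123
```

Run:
```python
from pin import *
rep()
```

```text
t 14.25 ax yaw -7.923936915341417 pitch 0.046554677932713694 along mm -180.82920953481675 to home 84.82920953481677 off(x-ish,z) [ 0.2 -0.   0.2] F [-0.3 -0.4  0.1] T [ 0.  0. -0.] gap 0.1234308399867001
```

Call:
{"method": "step_arm", "body": {
  "plan": [
    [[1,7,0],[0,0,0]],
    [[1,7,0],[0,0,0]],
    [[1,7,0],[0,0,0]],
    [[1,7,0],[0,0,0]],
    [[1,7,0],[0,0,0]]
  ]
}}

```text
clock: 14.88
tcp_pos: [0.5437, -0.1716, 0.0455]
eef_rot: [-0.705, 0.049, -0.049, 0.706]
wrist_force: [-0.1, 0.4, -0.3]
finger_gap: 0.126
```

Run:
```python
from pin import *
rep()
```

```text
t 14.875 ax yaw -7.931904245389695 pitch 0.047188329688867735 along mm -142.98053937393453 to home 46.98053937393454 off(x-ish,z) [ 0.3 -0.   0.2] F [-0.1  0.4 -0.3] T [ 0.  -0.1 -0. ] gap 0.12593458940767377
```

Call:
{"method": "step_arm", "body": {
  "plan": [
    [[1,7,0],[0,0,0]],
    [[1,7,0],[0,0,0]],
    [[1,7,0],[0,0,0]],
    [[1,7,0],[0,0,0]],
    [[0.8,6,0],[0,0,0]]
  ]
}}

```text
clock: 15.5
tcp_pos: [0.549, -0.1352, 0.0456]
eef_rot: [-0.705, 0.049, -0.049, 0.706]
wrist_force: [-0.0, -0.8, -0.8]
finger_gap: 0.123
```

Call:
{"method": "step_arm", "body": {
  "plan": [
    [[0.4,3,0],[0,0,0]],
    [[0.3,2,0],[0,0,0]],
    [[0.3,2,0],[0,0,0]]
  ]
}}

```text
clock: 15.88
tcp_pos: [0.5502, -0.1276, 0.0456]
eef_rot: [-0.705, 0.049, -0.049, 0.706]
wrist_force: [0.9, -0.5, 0.2]
finger_gap: 0.131
```

Run:
```python
from pin import *
rep()
s=cams.get_image('scene')[:,:,::-1]
s=(s*.75).astype(np.uint8)
crop('scene',225,160,80,75,10,'pics/k1.png',s)
```

```text
t 15.875 ax yaw -7.923584778364761 pitch 0.037670343539525454 along mm -98.48564966625435 to home 2.48564966625435 off(x-ish,z) [ 0.6 -0.1  0.3] F [ 0.9 -0.5  0.2] T [-0.1 -0.  -0.1] gap 0.13103008092848864
```

View pics/k1.png

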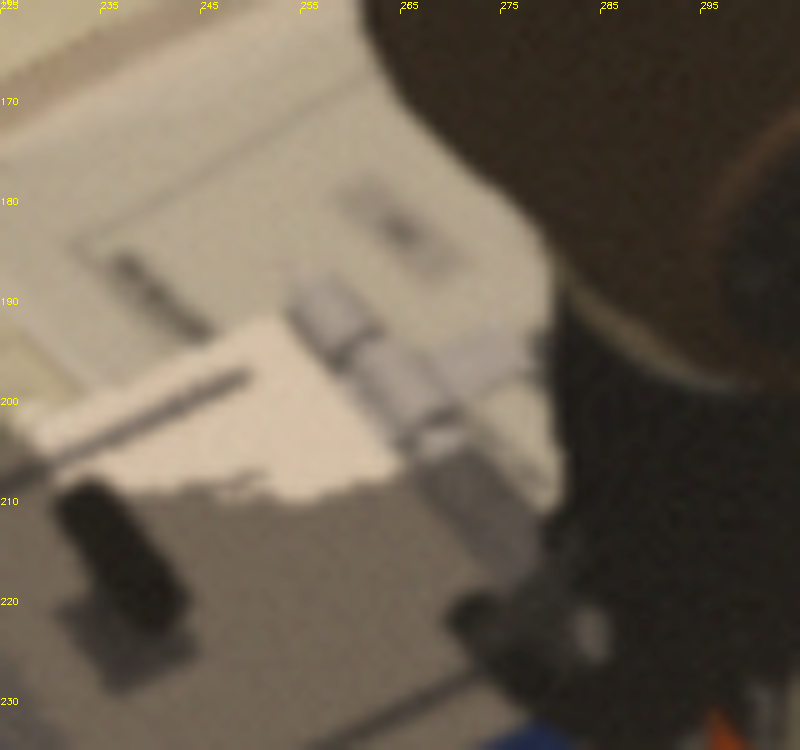

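Call:
{"method": "step_arm", "body": {
  "plan": [
    [[0.1,1,0],[0,0,0]],
    [[0.1,1,0],[0,0,0]],
    [[0.1,1,0],[0,0,0]]
  ]
}}

```text
clock: 16.3
tcp_pos: [0.5504, -0.1259, 0.0457]
eef_rot: [0.706, -0.049, 0.049, -0.705]
wrist_force: [-2.6, -13.2, -0.7]
finger_gap: 0.125
```

Run:
```python
from pin import *
rep()
```

```text
t 16.3 ax yaw -7.909999450747906 pitch -0.05721929696148157 along mm -96.71918111092081 to home 0.7191811109208135 off(x-ish,z) [ 0.6 -0.1  0.4] F [ -2.6 -13.2  -0.7] T [-1.9  0.4 -0.1] gap 0.12461385578236406
```

Call:
{"method": "step_arm", "body": {
  "plan": [
    [[0,0,0],[0,0,0]],
    [[0,0,0],[0,0,0]]
  ]
}}

```text
clock: 16.55
tcp_pos: [0.5504, -0.1261, 0.0457]
eef_rot: [0.706, -0.049, 0.049, -0.705]
wrist_force: [0.1, 0.6, 0.3]
finger_gap: 0.122
```

Call:
{"method": "step_arm", "body": {
  "plan": [
    [[0,0,0],[0,0,0]],
    [[0,0,0],[0,0,0]],
    [[0,0,10],[0,0,0]],
    [[0,0,30],[0,0,0]],
    [[0,0,40],[0,0,0]],
    [[-5,5,30],[0,0,9]],
    [[-10,15,10],[0,0,10]],
    [[-12,15,0],[0,0,10]]
  ],
  "jaw": 0.4
}}

```text
clock: 17.55
tcp_pos: [0.5227, -0.0904, 0.1727]
eef_rot: [0.695, 0.135, -0.134, -0.693]
wrist_force: [-0.4, 0.6, -0.1]
finger_gap: 0.401
```

Run:
```python
from m import *
a=np.radians(82); tgt([.471,-.0163,.125],[np.cos(a),np.sin(a)])
s=cams.get_image('scene')[:,:,::-1];t=cams.get_image('top')[:,:,::-1]
cv2.imwrite('pics/l0.png',np.vstack([cv2.resize(s[160:260,190:330],None,fx=5,fy=5,interpolation=2)]))
```

```text
t 17.55 tcp [ 0.5227 -0.0904  0.1727] shift [-51.7  74.1 -47.7] turn [ 0.09  0.2  60.14] q [-0.29  0.43  1.86 -0.    0.85 -0.67] F [-0.4  0.6 -0.1] gap 0.401
```

View pics/l0.png

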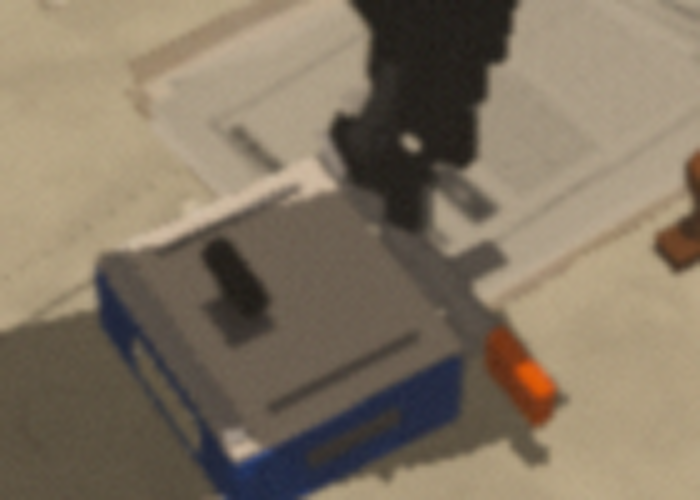

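Call:
{"method": "step_arm", "body": {
  "plan": [
    [[-9,14,0],[0,0,10]],
    [[-9,14,0],[0,0,10]],
    [[-9,13,0],[0,0,10]],
    [[-9,12,-5],[0,0,10]],
    [[-6,8,-15],[0,0,8]],
    [[-3,4,-15],[0,0,6]],
    [[0,0,-5],[0,0,2]],
    [[0,0,0],[0,0,0]],
    [[0,0,0],[0,0,0]]
  ],
  "jaw": 1
}}

```text
clock: 18.77
tcp_pos: [0.4797, -0.026, 0.1339]
eef_rot: [0.553, 0.444, -0.441, -0.55]
wrist_force: [0.1, -0.8, -0.1]
finger_gap: 0.999
```

Run:
```python
from m import *
a=np.radians(82); tgt([.471,-.0163,.073],[np.cos(a),np.sin(a)])
```

```text
t 18.77 tcp [ 0.4797 -0.026   0.1339] shift [ -8.7   9.7 -60.9] turn [0.02 0.38 4.49] q [-0.19  0.43  2.02  0.    0.69 -1.55] F [ 0.1 -0.8 -0.1] gap 0.999
```

Call:
{"method": "step_arm", "body": {
  "plan": [
    [[-5,6,0],[0,0.2,3]],
    [[-3,3,-10],[0,0.1,1.2]],
    [[0,0,-18],[0,0,0]],
    [[0,0,-18],[0,0,0]],
    [[0,0,-6],[0,0,0]],
    [[0,0,0],[0,0,0]],
    [[0,0,0],[0,0,0]]
  ]
}}

```text
clock: 19.65
tcp_pos: [0.4729, -0.0176, 0.081]
eef_rot: [0.538, 0.462, -0.46, -0.535]
wrist_force: [1.0, 0.1, 0.5]
finger_gap: 1.0
```

Run:
```python
from m import *
a=np.radians(82); tgt([.471,-.0163,.073],[np.cos(a),np.sin(a)])
```

```text
t 19.65 tcp [ 0.4729 -0.0176  0.081 ] shift [-1.9  1.3 -8. ] turn [0.06 0.28 0.67] q [-0.18  0.51  2.07 -0.    0.55 -1.6 ] F [1.  0.1 0.5] gap 1.0
```

Call:
{"method": "step_arm", "body": {
  "plan": [
    [[-1.5,1,-5],[0,0.2,0.6]],
    [[0,0,-2],[0,0,0]],
    [[0,0,0],[0,0,0]]
  ]
}}

```text
clock: 20.02
tcp_pos: [0.4717, -0.0166, 0.0744]
eef_rot: [0.535, 0.464, -0.463, -0.533]
wrist_force: [-0.1, 0.5, -0.4]
finger_gap: 1.0
```

Call:
{"method": "step_arm", "body": {
  "plan": [
    [[0,0,0],[0,0,0]],
    [[0,0,0],[0,0,0]],
    [[0,0,0],[0,0,0]],
    [[0,0,0],[0,0,0]]
  ],
  "jaw": 0,
  "squeeze": 40
}}

```text
clock: 20.52
tcp_pos: [0.4718, -0.0166, 0.0749]
eef_rot: [0.535, 0.464, -0.463, -0.533]
wrist_force: [0.8, -0.5, -2.1]
finger_gap: 0.454
```

```bash
cat > sw.py <<'E'
from m import *
np.set_printoptions(precision=1,suppress=True)
d=np.array([.139,.990,0]); e=np.array([.990,-.139,0])
H=np.array([.5633,-.030,.053])
def off(th): # handle pos rel hinge
    t=np.radians(th); return e*(-.094*np.cos(t)+.033*np.sin(t))+np.array([0,0,1])*(.094*np.sin(t)+.033*np.cos(t))
E
python3 - <<'E'
from sw import *
s=monitor.read_state(); print(s['tcp_pos']*1e3, s['wrist_force'], s['finger_gap'])
M=R.from_quat(s['eef_rot']).as_matrix(); print(M)
# grasp pt G: handle at start = H+off(0); tcp = handle + delta ; tilt(th)=th*0.25
h0=H+off(0); print('handle pred',h0*1e3)
delta=s['tcp_pos']-h0
prev=None;k=110/22
for i in range(0,24):
    th=min(i*5,115); tilt=np.radians(.25*th)
    p=H+off(th)+R.from_rotvec(d*tilt).apply(delta)
    if prev is not None: print(th,(p-s['tcp_pos'])*1e3,'step',(p-prev)*1e3)
    prev=p
E
```

```text
[471.8 -16.6  74.9] [ 0.8 -0.5 -2.1] 0.4544304450748455
[[ 0.1  0.  -1. ]
 [ 1.  -0.   0.1]
 [-0.  -1.  -0. ]]
handle pred [470.2 -16.9  86. ]
5 [ 3.  -0.4  8. ] step [ 3.  -0.4  8. ]
10 [ 6.6 -0.9 15.8] step [ 3.6 -0.5  7.7]
15 [10.9 -1.5 23.1] step [ 4.3 -0.6  7.4]
20 [15.8 -2.2 30.1] step [ 4.9 -0.7  6.9]
25 [21.3 -3.  36.5] step [ 5.5 -0.8  6.5]
30 [27.4 -3.8 42.5] step [ 6.  -0.8  5.9]
35 [33.9 -4.8 47.9] step [ 6.5 -0.9  5.4]
40 [40.8 -5.7 52.6] step [ 7.  -1.   4.8]
45 [48.2 -6.8 56.7] step [ 7.3 -1.   4.1]
50 [55.8 -7.8 60.2] step [ 7.7 -1.1  3.4]
55 [63.8 -9.  62.9] step [ 7.9 -1.1  2.7]
60 [ 71.9 -10.1  64.9] step [ 8.1 -1.1  2. ]
65 [ 80.2 -11.3  66.2] step [ 8.3 -1.2  1.3]
70 [ 88.6 -12.4  66.7] step [ 8.4 -1.2  0.5]
75 [ 96.9 -13.6  66.5] step [ 8.4 -1.2 -0.2]
80 [105.2 -14.8  65.5] step [ 8.3 -1.2 -1. ]
85 [113.4 -15.9  63.7] step [ 8.2 -1.1 -1.7]
90 [121.4 -17.   61.3] step [ 8.  -1.1 -2.5]
95 [129.2 -18.1  58.1] step [ 7.8 -1.1 -3.2]
100 [136.6 -19.2  54.3] step [ 7.4 -1.  -3.9]
105 [143.7 -20.2  49.7] step [ 7.1 -1.  -4.5]
110 [150.3 -21.1  44.6] step [ 6.7 -0.9 -5.1]
115 [156.5 -22.   38.9] step [ 6.2 -0.9 -5.7]
```

Call:
{"method": "step_arm", "body": {
  "plan": [
    [[3,-0.4,8],[0.2,1.2,0]],
    [[3.6,-0.5,7.7],[0.2,1.2,0]],
    [[4.3,-0.6,7.4],[0.2,1.2,0]],
    [[4.9,-0.7,6.9],[0.2,1.2,0]]
  ]
}}

```text
clock: 21.02
tcp_pos: [0.485, -0.0185, 0.1038]
eef_rot: [-0.508, -0.442, 0.484, 0.558]
wrist_force: [0.2, -0.5, -6.3]
finger_gap: 0.458
```

```bash
cat >> sw.py <<'E'
P0=np.array([.4718,-.0166,.0749]); h0=H+off(0); delta=P0-h0
def pose(th):
    return H+off(th)+R.from_rotvec(d*np.radians(.25*th)).apply(delta)
def now(nxt=()):
    s=monitor.read_state();p=s['tcp_pos'];M=R.from_quat(s['eef_rot']).as_matrix()
    tilt=np.degrees(np.arcsin(-M[:,1]@e))
    hp=p-R.from_rotvec(d*np.radians(tilt)).apply(delta)
    r=hp-H; x=r@e; z=r[2]; th=np.degrees(np.arctan2(z,-x))-np.degrees(np.arctan2(.033,.094))
    print('t',s['clock'],'tilt',tilt,'theta',th,'rad',np.hypot(x,z)*1e3,'vs',np.hypot(94,33),'side',(r@d)*1e3,'F',s['wrist_force'],'T',s['wrist_torque'],'gap',s['finger_gap'])
    prev=p
    for t in nxt:
        print(t,(pose(t)-prev)*1e3,end=' | ');prev=pose(t)
    print()
E
python3 -c "
from sw import *
now((25,30,35,40,45))"
```

```text
t 21.025 tilt 5.265378620704686 theta 18.562360679925714 rad 100.83249418533774 vs 99.62429422585637 side -0.02345656910193477 F [ 0.2 -0.5 -6.3] T [-0.   0.2 -0.1] gap 0.4575156485084752
25 [ 8.1 -1.1  7.7] | 30 [ 6.  -0.8  5.9] | 35 [ 6.5 -0.9  5.4] | 40 [ 7.  -1.   4.8] | 45 [ 7.3 -1.   4.1] |
```

Call:
{"method": "step_arm", "body": {
  "plan": [
    [[7,-1,6.5],[0.2,1.2,0]],
    [[6,-0.8,5.9],[0.2,1.2,0]],
    [[6.5,-0.9,5.4],[0.2,1.2,0]],
    [[7,-1,4.6],[0.2,1.2,0]],
    [[7.3,-1,4],[0.2,1.2,0]]
  ]
}}

```text
clock: 21.65
tcp_pos: [0.5146, -0.0229, 0.128]
eef_rot: [-0.472, -0.412, 0.51, 0.589]
wrist_force: [-4.0, -0.5, -3.5]
finger_gap: 0.457
```

```bash
python3 -c "
from sw import *
now((50,55,60,65,70))"
```

```text
t 21.65 tilt 12.381965437084508 theta 41.419277125300084 rad 98.7696054917813 vs 99.62429422585637 side -0.2975004099280237 F [-4.  -0.5 -3.5] T [-0.1  0.7  0. ] gap 0.4569239655578187
50 [13.  -1.5  7. ] | 55 [ 7.9 -1.1  2.7] | 60 [ 8.1 -1.1  2. ] | 65 [ 8.3 -1.2  1.3] | 70 [ 8.4 -1.2  0.5] |
```

Call:
{"method": "step_arm", "body": {
  "plan": [
    [[8,-1,5],[0.2,1.2,0]],
    [[8,-1,3.5],[0.2,1.2,0]],
    [[8,-1.1,2.5],[0.2,1.2,0]],
    [[8,-1.1,1.9],[0.2,1.2,0]],
    [[8.2,-1.2,1],[0.2,1.2,0]]
  ]
}}

```text
clock: 22.28
tcp_pos: [0.5502, -0.0281, 0.1391]
eef_rot: [-0.434, -0.379, 0.535, 0.618]
wrist_force: [-2.8, 0.0, -1.1]
finger_gap: 0.457
```

```bash
python3 -c "
from sw import *
now((75,80,85,90,95))
crop('scene',180,130,120,110,6,'pics/n1.png',(cams.get_image('scene')[:,:,::-1]*.75).astype('uint8'))"
```

```text
t 22.275 tilt 19.645086172983742 theta 64.25713593088514 rad 97.65555988846847 vs 99.62429422585637 side -0.5086767427819978 F [-2.8  0.  -1.1] T [-0.1  0.6  0. ] gap 0.4566192638098669
75 [18.5 -2.1  2.3] | 80 [ 8.3 -1.2 -1. ] | 85 [ 8.2 -1.1 -1.7] | 90 [ 8.  -1.1 -2.5] | 95 [ 7.8 -1.1 -3.2] |
```

View pics/n1.png

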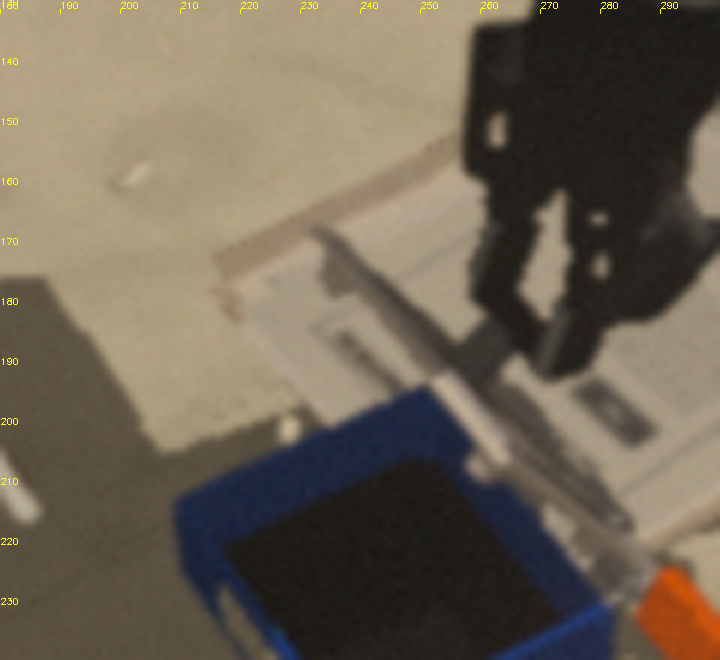

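Call:
{"method": "step_arm", "body": {
  "plan": [
    [[8,-1,2],[0.2,1,0]],
    [[8.4,-1.2,1],[0.2,1,0]],
    [[8.4,-1.2,0],[0.2,1,0]],
    [[8.3,-1.2,-1],[0.2,1,0]],
    [[8.2,-1.1,-1.5],[0.2,1,0]]
  ]
}}

```text
clock: 22.95
tcp_pos: [0.5913, -0.034, 0.1375]
eef_rot: [-0.401, -0.353, 0.552, 0.641]
wrist_force: [-5.5, -0.4, -6.6]
finger_gap: 0.456
```

```bash
python3 -c "
from sw import *
now((95,100,105,110))
"
```

```text
t 22.95 tilt 25.435963587753477 theta 89.07892729698014 rad 100.26970876179023 vs 99.62429422585637 side -0.6373737614075343 F [-5.5 -0.4 -6.6] T [-0.1  0.5  0. ] gap 0.45606979083331667
95 [ 9.7 -0.7 -4.5] | 100 [ 7.4 -1.  -3.9] | 105 [ 7.1 -1.  -4.5] | 110 [ 6.7 -0.9 -5.1] |
```

Call:
{"method": "step_arm", "body": {
  "plan": [
    [[7.5,-1,-3.4],[0.1,0.8,0]],
    [[7.5,-1,-3.5],[0.1,0.8,0]],
    [[7,-1,-4],[0.1,0.8,0]],
    [[6,-0.8,-4],[0,0.5,0]]
  ]
}}

```text
clock: 23.45
tcp_pos: [0.6216, -0.0381, 0.1217]
eef_rot: [-0.384, -0.337, 0.561, 0.651]
wrist_force: [-4.7, -0.6, -1.9]
finger_gap: 0.452
```

```bash
python3 -c "
from sw import *
now((105,110,))
crop('scene',180,130,120,110,6,'pics/n2.png',(cams.get_image('scene')[:,:,::-1]*.75).astype('uint8'))
crop('top',220,170,130,110,6,'pics/n3.png',(cams.get_image('top')[:,:,::-1]*.75).astype('uint8'))"
```

```text
t 23.45 tilt 28.534924363052923 theta 109.098377149932 rad 101.07404386828941 vs 99.62429422585637 side -0.4358429612094983 F [-4.7 -0.6 -1.9] T [-0.1  0.6  0. ] gap 0.4519081302184787
105 [-6.1  1.3  2.9] | 110 [ 6.7 -0.9 -5.1] |
```

View pics/n2.png

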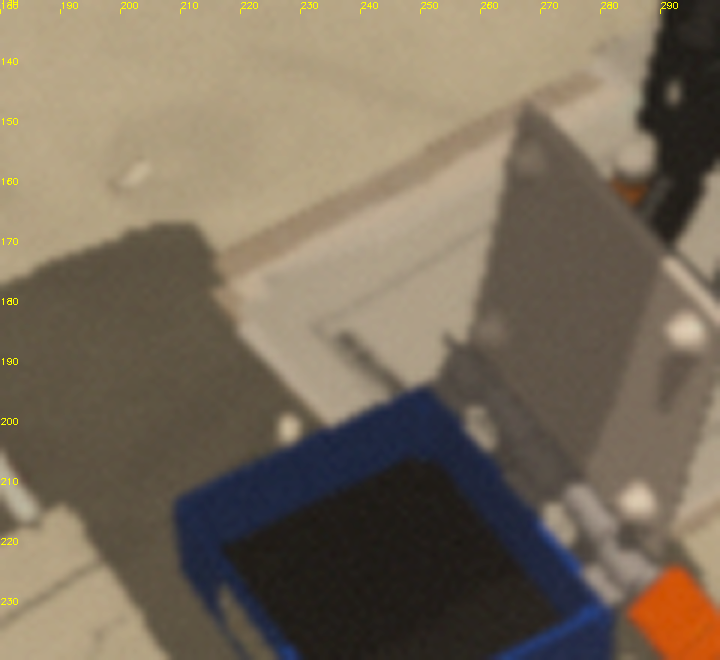

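View pics/n3.png

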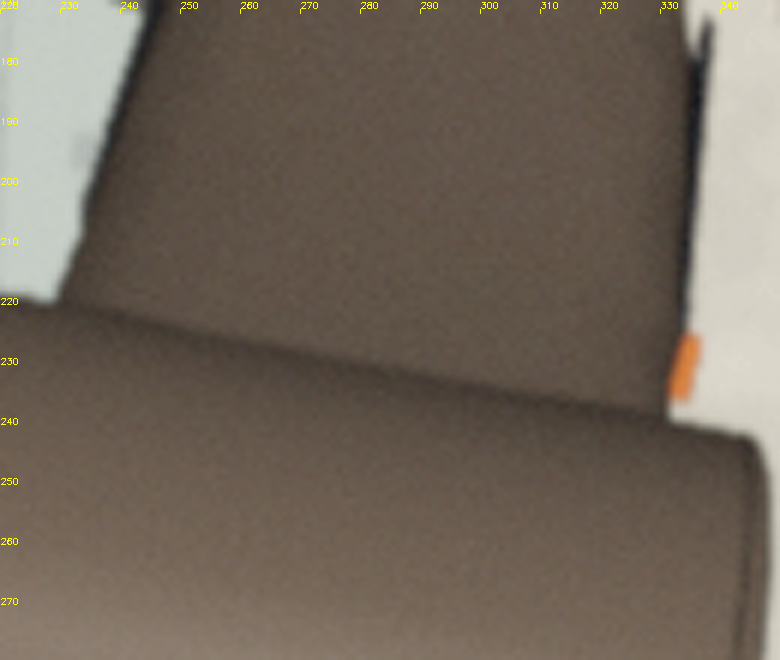

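Call:
{"method": "step_arm", "body": {
  "plan": [
    [[0,0,0],[0,0,0]],
    [[0,0,0],[0,0,0]],
    [[0,0,0],[0,0,0]],
    [[0,0,0],[0,0,0]]
  ],
  "jaw": 1
}}

```text
clock: 24.05
tcp_pos: [0.6232, -0.0382, 0.1227]
eef_rot: [-0.386, -0.339, 0.56, 0.65]
wrist_force: [-0.7, 0.8, -0.6]
finger_gap: 0.998
```

Call:
{"method": "step_arm", "body": {
  "plan": [
    [[4,-0.5,8],[0,0,0]],
    [[9,-1,18],[0,0,0]],
    [[10,-1,22],[0,0,0]],
    [[8,0,30],[0,0,0]],
    [[0,0,40],[0,0,0]],
    [[0,0,40],[0,0,0]]
  ]
}}

```text
clock: 24.8
tcp_pos: [0.6551, -0.0407, 0.2857]
eef_rot: [-0.385, -0.338, 0.561, 0.65]
wrist_force: [0.1, 0.2, 0.3]
finger_gap: 0.997
```

```bash
python3 -c "
from sw import *
a=np.radians(82); tgt([.415,.157,.1],[.13,1])
crop('scene',180,110,130,130,5,'pics/o2.png',(cams.get_image('scene')[:,:,::-1]*.75).astype('uint8'))
"
```

```text
t 24.8 tcp [ 0.7 -0.   0.3] shift [-240.1  197.7 -185.7] turn [ -4.3 -28.    0.6] q [-0.2  0.7  1.1 -0.   1.9 -1.6] F [0.1 0.2 0.3] gap 0.997
```

View pics/o2.png

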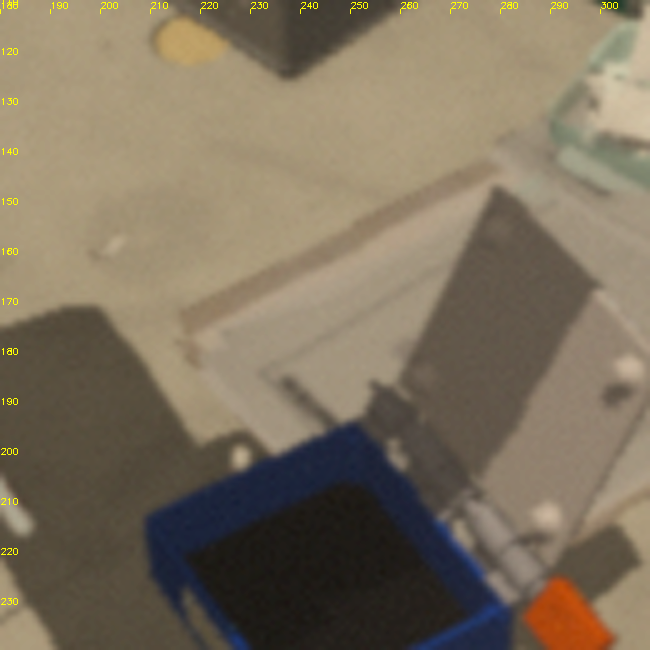

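Call:
{"method": "step_arm", "body": {
  "plan": [
    [[-25,10,0],[-1.4,-9,0]],
    [[-35,15,0],[-1.4,-9,0]],
    [[-35,20,0],[-1.2,-8,0]],
    [[-25,25,0],[0,0,-10]],
    [[-20,25,0],[0,0,-10]],
    [[-20,25,-10],[0,0,-10]],
    [[-15,20,-15],[0,0,-10]],
    [[-15,15,-20],[0,0,-10]],
    [[-10,10,-20],[0,0,-10]],
    [[-5,5,-15],[0,0,-10]]
  ],
  "jaw": 0.55
}}

```text
clock: 26.1
tcp_pos: [0.4463, 0.1336, 0.2159]
eef_rot: [-0.702, -0.065, 0.055, 0.707]
wrist_force: [0.0, -0.0, 0.3]
finger_gap: 0.549
```

```bash
python3 -c "
from m import *
np.set_printoptions(precision=4,suppress=True)
a=np.radians(-7.5); tgt([.4155,.1568,.1],[np.cos(a),np.sin(a)])
s=cams.get_image('scene')[:,:,::-1]; crop('scene',160,150,140,110,5,'pics/p1.png',(s*.75).astype('uint8'))
"
```

```text
t 26.1 tcp [0.4463 0.1336 0.2159] shift [ -30.8   23.2 -115.9] turn [ -0.29   0.78 -17.23] q [ 0.15  0.28  1.96  0.01  0.89 -0.03] F [ 0.  -0.   0.3] gap 0.549
```

View pics/p1.png

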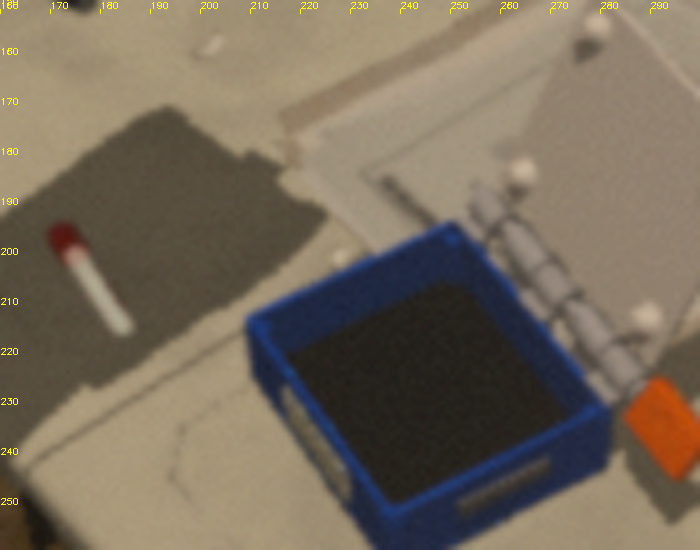

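Call:
{"method": "step_arm", "body": {
  "plan": [
    [[-10,8,-15],[0,0.3,-7]],
    [[-10,7,-30],[-0.2,0.3,-6]],
    [[-7,4,-40],[0,0,-3]],
    [[-2,2,-35],[0,0,0]],
    [[0,0,-15],[0,0,0]],
    [[0,0,0],[0,0,0]],
    [[0,0,0],[0,0,0]]
  ]
}}

```text
clock: 27.02
tcp_pos: [0.42, 0.1556, 0.0806]
eef_rot: [-0.705, 0.035, -0.042, 0.707]
wrist_force: [0.8, -0.1, -1.2]
finger_gap: 0.548
```

```bash
python3 -c "
from m import *
np.set_printoptions(precision=4,suppress=True)
a=np.radians(-7.5); tgt([.4155,.1568,.003],[np.cos(a),np.sin(a)])
s=cams.get_image('scene')[:,:,::-1]; crop('scene',140,150,80,80,8,'pics/p2.png',(s*.75).astype('uint8'))
"
```

```text
t 27.02 tcp [0.42   0.1556 0.0806] shift [ -4.5   1.2 -77.6] turn [-0.17  0.54 -1.26] q [0.21 0.49 2.14 0.   0.5  0.31] F [ 0.8 -0.1 -1.2] gap 0.548
```

View pics/p2.png

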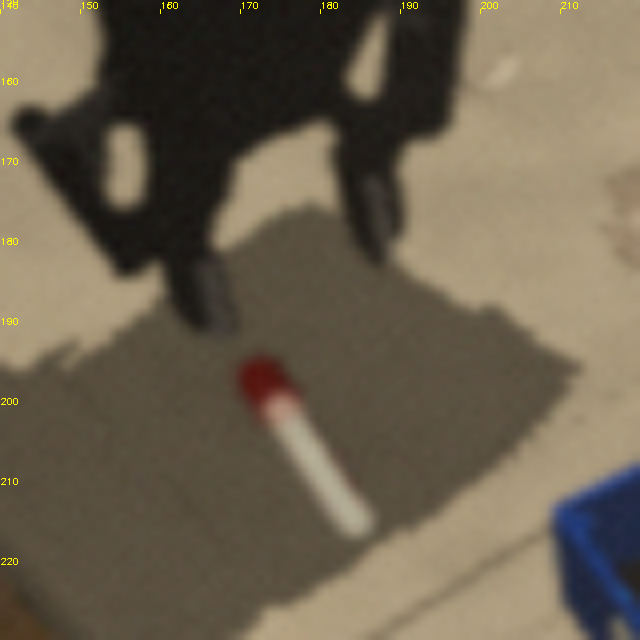

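Call:
{"method": "step_arm", "body": {
  "plan": [
    [[-3,1,-15],[0,0.3,-0.8]],
    [[-1,0,-22],[0,0.2,-0.4]],
    [[0,0,-20],[0,0,0]],
    [[0,0,-9],[0,0,0]],
    [[0,0,0],[0,0,0]],
    [[0,0,0],[0,0,0]]
  ]
}}

```text
clock: 27.82
tcp_pos: [0.4165, 0.157, 0.0133]
eef_rot: [-0.704, 0.045, -0.048, 0.707]
wrist_force: [-0.3, -0.8, -0.1]
finger_gap: 0.551
```

```bash
python3 -c "
from m import *
np.set_printoptions(precision=4,suppress=True)
a=np.radians(-7.5); tgt([.4155,.1568,.003],[np.cos(a),np.sin(a)])
s=cams.get_image('scene')[:,:,::-1]; crop('scene',140,150,80,80,8,'pics/p3.png',(s*.75).astype('uint8'))
"
```

```text
t 27.82 tcp [0.4165 0.157  0.0133] shift [ -1.   -0.2 -10.3] turn [-0.22  0.26  0.05] q [0.21 0.63 2.18 0.01 0.33 0.33] F [-0.3 -0.8 -0.1] gap 0.551
```

View pics/p3.png

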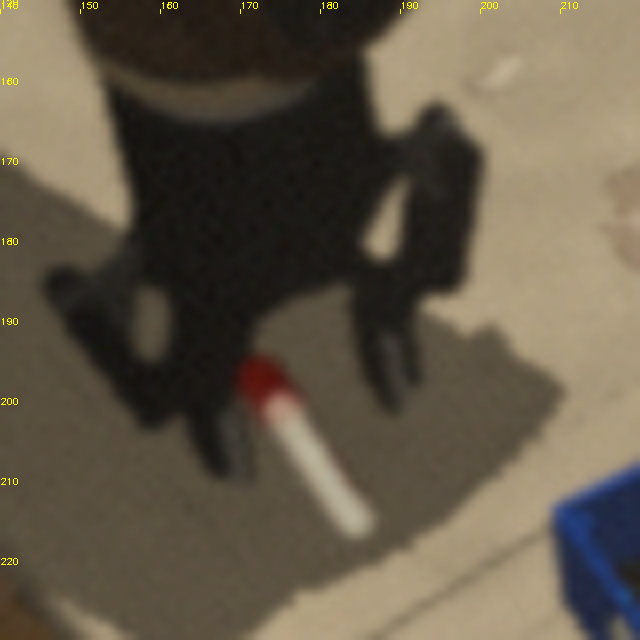

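Straddles the tube. Last 10 mm, then close.

Call:
{"method": "step_arm", "body": {
  "plan": [
    [[-1,0,-6],[-0.1,0.2,0]],
    [[0,0,-3],[0,0,0]],
    [[0,0,-1],[0,0,0]],
    [[0,0,0],[0,0,0]]
  ]
}}

```text
clock: 28.38
tcp_pos: [0.4159, 0.1571, 0.0035]
eef_rot: [-0.705, 0.046, -0.047, 0.707]
wrist_force: [-0.2, 0.5, -0.1]
finger_gap: 0.552
```

Call:
{"method": "step_arm", "body": {
  "plan": [
    [[0,0,0],[0,0,0]],
    [[0,0,0],[0,0,0]],
    [[0,0,0],[0,0,0]],
    [[0,0,0],[0,0,0]]
  ],
  "jaw": 0,
  "squeeze": 25
}}

```text
clock: 28.88
tcp_pos: [0.416, 0.1571, 0.0037]
eef_rot: [-0.705, 0.045, -0.048, 0.707]
wrist_force: [0.3, -0.5, -1.1]
finger_gap: 0.136
```

Call:
{"method": "step_arm", "body": {
  "plan": [
    [[0,0,10],[0,0,0]],
    [[0,0,25],[0,0,0]],
    [[3,-5,40],[0,0,0]],
    [[7,-20,25],[0,0,0]],
    [[10,-27,5],[0,0,0]],
    [[10,-27,0],[0,0,0]],
    [[10,-27,0],[0,0,0]],
    [[9,-24,0],[0,0,0]],
    [[6,-18,0],[0,0,0]],
    [[3,-9,0],[0,0,0]]
  ]
}}

```text
clock: 30.12
tcp_pos: [0.4743, -0.0045, 0.1184]
eef_rot: [-0.705, 0.043, -0.048, 0.706]
wrist_force: [0.2, -0.1, -0.3]
finger_gap: 0.135
```

```bash
python3 -c "
from m import *
np.set_printoptions(precision=4,suppress=True)
a=np.radians(-8); tgt([.482,-.0185,.06],[np.cos(a),np.sin(a)])
s=cams.get_image('scene')[:,:,::-1]; crop('scene',170,120,140,110,5,'pics/q1.png',(s*.75).astype('uint8'))
"
```

```text
t 30.12 tcp [ 0.4743 -0.0045  0.1184] shift [  7.7 -14.  -58.4] turn [-0.1   0.42 -0.57] q [-0.15  0.44  2.04  0.    0.65 -0.02] F [ 0.2 -0.1 -0.3] gap 0.135
```

View pics/q1.png

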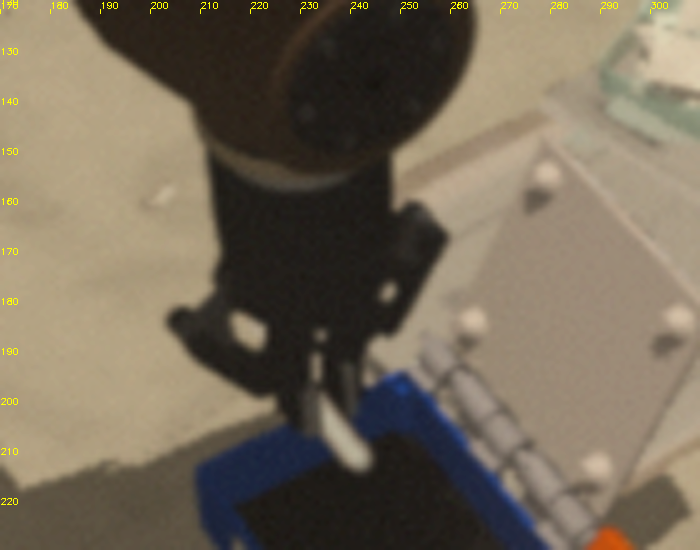

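Call:
{"method": "step_arm", "body": {
  "plan": [
    [[2,-7,-5],[0,0.4,-0.5]],
    [[2,-6,-20],[0,0,0]],
    [[0,-1,-25],[0,0,0]],
    [[0,0,-20],[0,0,0]],
    [[0,0,-12],[0,0,0]],
    [[0,0,0],[0,0,0]],
    [[0,0,0],[0,0,0]]
  ]
}}

```text
clock: 31.05
tcp_pos: [0.4786, -0.0178, 0.0343]
eef_rot: [-0.705, 0.049, -0.048, 0.706]
wrist_force: [-0.6, -0.6, 0.5]
finger_gap: 0.135
```

```bash
python3 -c "
from m import *
np.set_printoptions(precision=4,suppress=True)
a=np.radians(-8); tgt([.479,-.0185,.017],[np.cos(a),np.sin(a)])
s=cams.get_image('scene')[:,:,::-1]; crop('scene',190,160,110,100,6,'pics/q2.png',(s*.9).astype('uint8'))
"
```

```text
t 31.05 tcp [ 0.4786 -0.0178  0.0343] shift [  0.4  -0.7 -17.3] turn [-0.09 -0.01 -0.13] q [-0.18  0.61  2.09  0.    0.45 -0.04] F [-0.6 -0.6  0.5] gap 0.135
```

View pics/q2.png

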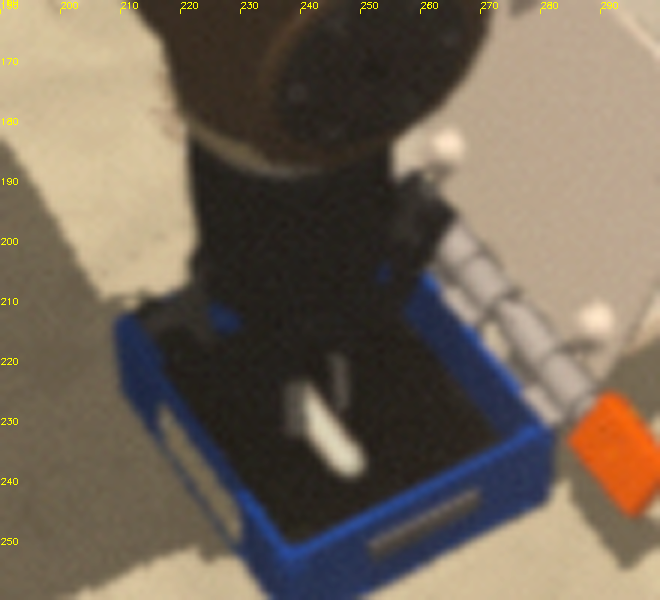

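Call:
{"method": "step_arm", "body": {
  "plan": [
    [[0,0,-4],[0,0,0]],
    [[0,0,-3],[0,0,0]],
    [[0,0,-1],[0,0,0]]
  ]
}}

```text
clock: 31.48
tcp_pos: [0.4791, -0.0179, 0.0269]
eef_rot: [-0.705, 0.048, -0.049, 0.706]
wrist_force: [0.3, 0.6, 0.1]
finger_gap: 0.139
```

Call:
{"method": "step_arm", "body": {
  "plan": [
    [[0,0,-3],[0,0,0]],
    [[0,0,-2],[0,0,0]]
  ]
}}

```text
clock: 31.72
tcp_pos: [0.4792, -0.0179, 0.0217]
eef_rot: [-0.705, 0.048, -0.049, 0.706]
wrist_force: [0.4, -0.2, -0.3]
finger_gap: 0.135
```

Call:
{"method": "step_arm", "body": {
  "plan": [
    [[0,0,-2],[0,0,0]],
    [[0,0,-1],[0,0,0]]
  ]
}}

```text
clock: 31.98
tcp_pos: [0.4791, -0.0179, 0.0183]
eef_rot: [-0.705, 0.048, -0.049, 0.706]
wrist_force: [-0.8, 0.9, -0.2]
finger_gap: 0.136
```

Call:
{"method": "step_arm", "body": {
  "plan": [
    [[0,0,-1],[0,0,0]],
    [[0,0,0],[0,0,0]]
  ]
}}

```text
clock: 32.22
tcp_pos: [0.4791, -0.0179, 0.0172]
eef_rot: [-0.705, 0.048, -0.049, 0.706]
wrist_force: [-0.3, -0.3, -0.3]
finger_gap: 0.132
```

Call:
{"method": "step_arm", "body": {
  "plan": [
    [[0,0,0],[0,0,0]],
    [[0,0,0],[0,0,0]],
    [[0,0,0],[0,0,0]],
    [[0,0,10],[0,0,0]],
    [[0,0,25],[0,0,0]],
    [[0,0,40],[0,0,0]],
    [[-10,20,40],[0,0,0]],
    [[-10,40,40],[0,0,0]],
    [[-5,40,20],[0,0,0]],
    [[0,40,0],[0,0,0]]
  ],
  "jaw": 0.35
}}

```text
clock: 33.48
tcp_pos: [0.4525, 0.124, 0.2022]
eef_rot: [-0.704, 0.048, -0.052, 0.706]
wrist_force: [-0.6, -0.5, -1.1]
finger_gap: 0.35
```

Call:
{"method": "step_arm", "body": {
  "plan": [
    [[0,40,0],[0,0,0]],
    [[0,40,0],[0,0,0]],
    [[0,30,0],[0,0,0]],
    [[0,15,0],[0,0,0]],
    [[0,0,0],[0,0,0]],
    [[0,0,0],[0,0,0]]
  ]
}}

```text
clock: 34.22
tcp_pos: [0.4507, 0.2539, 0.2062]
eef_rot: [-0.704, 0.046, -0.052, 0.707]
wrist_force: [0.0, 0.6, -0.2]
finger_gap: 0.351
```

```bash
python3 -c "
from m import *
s=cams.get_image('scene')[:,:,::-1];t=cams.get_image('top')[:,:,::-1]
cv2.imwrite('pics/r_s.png',s)
crop('scene',190,120,150,140,5,'pics/r1.png',(s*.8).astype('uint8'))
crop('top',215,140,150,160,5,'pics/r2.png',(t*.75).astype('uint8'))
print(monitor.read_state())
"
```

```text
{'clock': 34.325, 'q': array([ 3.85193694e-01,  3.65678322e-01,  1.85602937e+00, -5.58118240e-04,
        9.10129705e-01,  5.25417378e-01]), 'joint_vel': array([ 0.00050812,  0.00272721, -0.00229922,  0.00371853, -0.00194972,
        0.00274982]), 'joint_torque': array([ 3.33898058e-01, -4.99101233e+01, -2.28833288e+01,  4.47577433e-03,
       -2.00280634e-02, -1.39853932e-02]), 'tcp_pos': array([0.450847  , 0.25378404, 0.20619666]), 'eef_rot': array([-0.70399337,  0.04624893, -0.05258173,  0.70674574]), 'wrist_force': array([0.85364409, 0.31145609, 0.52393421]), 'wrist_torque': array([-0.02579847,  0.04014626, -0.02787069]), 'finger_gap': 0.3496102401141539}
```

View pics/r1.png

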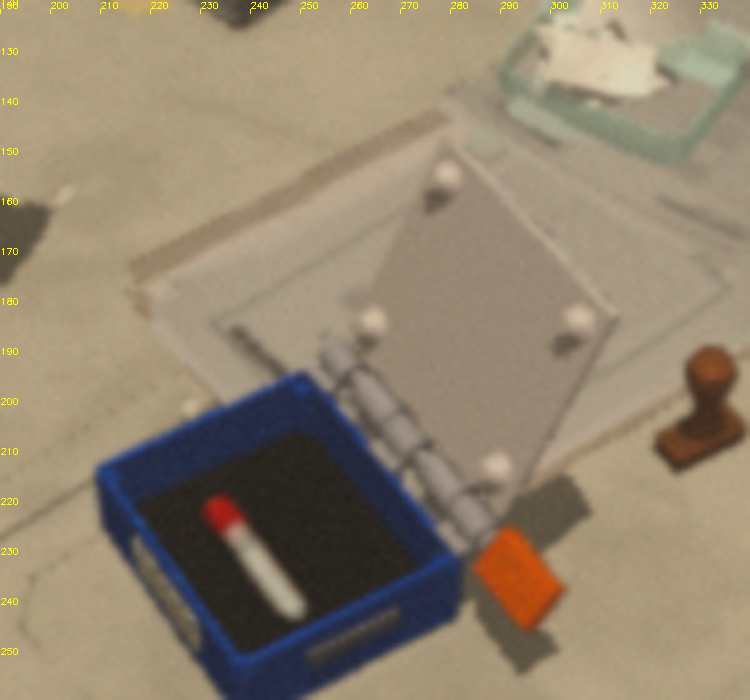

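View pics/r2.png

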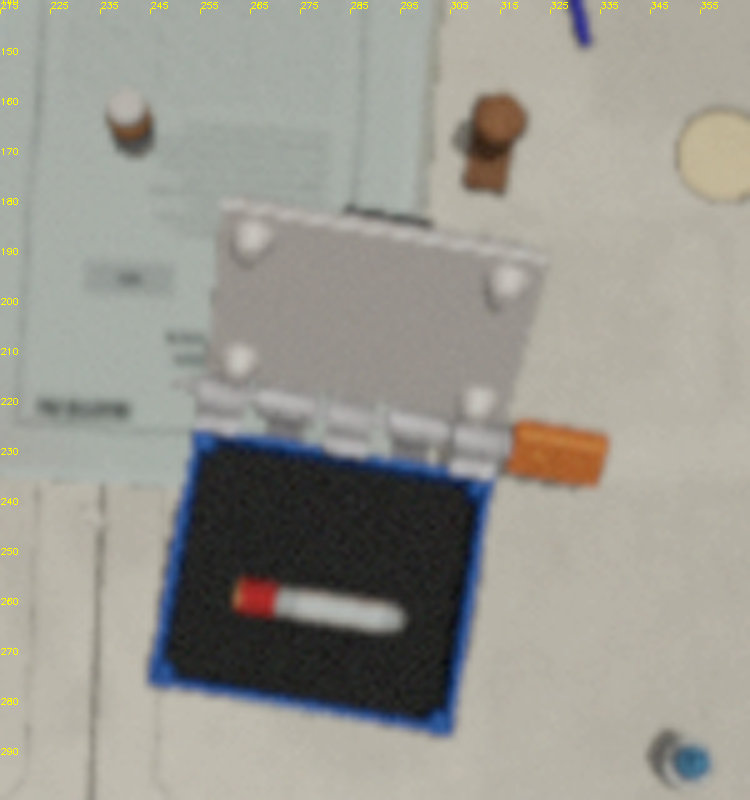

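```bash
python3 -c "
from m import *
np.set_printoptions(precision=4,suppress=True)
g=two(cv((520,577),190,120,5),cv((557,455),215,140,5)); print('grip',g,'expect [.5500 -.1251 .053]')
A=two(cv((452,150),190,120,5),cv((222,202),215,140,5));B=two(cv((618,318),190,120,5),cv((546,260),215,140,5))
m=(A+B)/2;print('lid edge mid',m); e=np.array([.99,-.139,0]);r=m-np.array([.5633,-.03,.053]);print('angle of edge deg',np.degrees(np.arctan2(r[2],-r@e)),'len',np.hypot(r[2],r@e))
"
```

```text
grip [ 0.5503 -0.1249  0.0498] expect [.5500 -.1251 .053]
lid edge mid [ 0.6302 -0.0399  0.1591]
angle of edge deg 122.49399637169044 len 0.1257787375096156
```

```bash
python3 -c "
from workcell import arm
print(arm.finish_job())"
```

```text
the job is handed in; nothing more can be done
None
```

The whole job is done and handed in at about 34 s of the 72 s; the hand-in gives no verdict.

- **Lid:** I set it on the case with the knuckles in line. Pressing it down gave 64 N at the wrist, so it was fully seated.
- **Pin:** I slid it in from the −y side with almost no resistance until the shoulder stopped at 13 N, within about 1 mm of the expected home position.
- **Opening:** I swung the lid to about 109° and let go. It stayed leaning back by itself in every later picture.
- **Tube:** I laid the red-capped tube near the middle of the case and moved the arm clear.

**Last checks:**
- **Pin:** the two cameras put the pin grip within 1 mm of its home position in the plane and 3 mm low. That is consistent with the rod resting in the looser bores.
- **Tube:** it lies flat inside the case.
- **Bystanders:** the dropper bottle, stamp and vial are standing, and appear to be where they started.
- **Disagreement:** a rough two-camera reading of the lid's edge gave 122°, against the 109° from the arm and the 110° the hinge stop allows. Both are well past the 95° (1.66 rad) needed. I put the difference down to measuring from blurred corners.

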